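# Send a batch of power modules down the diverter chute

## Task

Send the finished power modules lying on the bench to the blue tray: swing the chute's yellow lever all the way over so that the flap opens the way to the blue tray's exit and closes the other, put every module into the grey basket, and once the lever is set and all are in it, tip the basket into the hopper so that they all slide into the blue tray. Then hang the empty basket by its handle on the hook and leave the lever as set; no module may ever land in the red tray, and the bottle, spool and screwdriver stay where they are.

Things in the scene. Friction and masses are not known exactly. Their poses are not given: they have to be found in the camera images.
- chute: fixed diverter chute of slippery steel, clear end walls; origin on the bench under its middle, z up. A hopper on top; below it a roof-shaped floor (ridge along its x, falling 30 degrees each way) leads to exits at its +y and -y, ending 145 mm from the middle, 50 mm up, over the trays. Its -x side, towards the robot, carries the flap lever
- chute_inlet (a point): centre of the hopper mouth, 242 mm above the bench. The hopper is 160 mm (chute x) by 206 mm (chute y) inside; its flared collar measures 200 by 248 mm over all at the rim, 245 mm above the bench
- flap (a joint): yellow flap hinged on the ridge, axis along the chute's x, 135 mm above the bench. 0 = upright, midway; stops at +0.90 and -0.90 rad. Positive: flap top and lever lean to the chute's -y, closing that exit, so parts leave by the +y exit; negative: the reverse. Starts near the middle, moves with about 1 to 2 N at the knob, stays where it is left
- flap_knob (a point): centre of the yellow lever knob, 20 mm diameter, 24 mm long along the chute's x, at the end of a dark bar (10 x 8 mm) that turns with the flap in front of the hopper: 125 mm from the hinge axis, 130 mm to the -x side of the chute's middle, 16 mm clear of the hopper's collar. Its frame turns with the lever
- blue_tray: fixed open blue tray, 190 (x) x 160 (y) x 45 mm high, walls 4 mm, under one exit of the chute (either side); origin at the centre of its underside
- red_tray: fixed open red tray of the same size under the other exit, for rejects; origin at the centre of its underside
- basket: loose grey scoop basket, about 200 g, origin on its underside, z up. Slippery floor 6 mm up, x = -70 to +62, 146 mm wide inside (y); side and rear walls 58 mm high (48 beside the lip), rear wall at x = +62 to +65. A handle stands over the rear wall. Let go on a hook it hangs lip-down by some 30 degrees. Blocks slide out when it is tipped lip-down by 35 degrees or more
- basket_grip (a point): in the black grip block of the handle (14 (x) x 100 (y) x 34 mm (z)), at basket x = +55, y = 0, 130 mm above the basket's underside; block underside 20 mm below this point, top 14 mm above. Two posts at y = +/-45 mm carry the block; below it a window 80 mm wide and 52 mm high, down to the rear wall, takes the hook
- basket_lip (a point): middle of the pouring lip's edge: the floor rises 15 degrees to it from basket x = -70 to x = -110 mm, 17 mm above the underside
- hook: fixed hook stand: round foot 110 mm across, 12 mm high, and a 10 mm steel rod that rises at its centre to 215 mm, then runs level 125 mm along the stand's -x to a tip bent up to 235 mm; origin on the bench at the foot's centre
- hook_seat (a point): on top of the level rod, 105 mm out from the post and 220 mm above the bench: where the handle's underside should rest; the upturned tip begins 20 mm further out
- cleaner: bystander: white bottle, 56 mm diameter, 150 mm high, on the left
- spool: bystander: grey wire spool, 60 mm diameter, 50 mm high, on the left
- driver: bystander: screwdriver 180 mm long lying near the robot
- module1: loose power module: a plain block 62 long (its x) x 34 wide (its y) x 28 mm high, about 45 g, aluminium below with an orange board and three copper bars on top; origin at the centre of its underside. Absent in some runs (None)
- module1_mid (a point): middle of module1, 14 mm above its underside
- module2: loose power module: a plain block 62 long (its x) x 34 wide (its y) x 28 mm high, about 45 g, aluminium below with an orange board and three copper bars on top; origin at the centre of its underside. Absent in some runs (None)
- module2_mid (a point): middle of module2, 14 mm above its underside
- module3: loose power module: a plain block 62 long (its x) x 34 wide (its y) x 28 mm high, about 45 g, aluminium below with an orange board and three copper bars on top; origin at the centre of its underside. Absent in some runs (None)
- module3_mid (a point): middle of module3, 14 mm above its underside
- module4: loose power module: a plain block 62 long (its x) x 34 wide (its y) x 28 mm high, about 45 g, aluminium below with an orange board and three copper bars on top; origin at the centre of its underside. Absent in some runs (None)
- module4_mid (a point): middle of module4, 14 mm above its underside
Things that resemble listed ones, but are neither listed nor needed, are in the scene too. What is shaped like the module2 but black is not meant. What is shaped like the module1 but black is not meant.

How it is judged:
On the way, in this order (a step that is already met when the one before it is completed fails the run):
1. every module lies in the basket, let go, and the flap is fully over, open towards the blue tray (x of module1_mid in the frame of basket between -0.105 and 0.065 m and y of module1_mid in the frame of basket between -0.075 and 0.075 m and z of module1_mid in the frame of basket between 0 and 0.075 m and contact force between the fingers and module1 below 0.5 N and x of module2_mid in the frame of basket between -0.105 and 0.065 m and y of module2_mid in the frame of basket between -0.075 and 0.075 m and z of module2_mid in the frame of basket between 0 and 0.075 m and contact force between the fingers and module2 below 0.5 N and x of module3_mid in the frame of basket between -0.105 and 0.065 m and y of module3_mid in the frame of basket between -0.075 and 0.075 m and z of module3_mid in the frame of basket between 0 and 0.075 m and contact force between the fingers and module3 below 0.5 N and x of module4_mid in the frame of basket between -0.105 and 0.065 m and y of module4_mid in the frame of basket between -0.075 and 0.075 m and z of module4_mid in the frame of basket between 0 and 0.075 m and contact force between the fingers and module4 below 0.5 N and ((y of blue_tray in the frame of chute above 0 m and value of joint flap above 0.77 rad) or (y of blue_tray in the frame of chute below 0 m and value of joint flap below -0.77 rad))), for 0.2 s.
2. the basket is tipped lip-down over the hopper with the flap still set (angle between basket's own z axis and vertical above 0.5 rad and horizontal distance between basket_lip and chute_inlet below 0.14 m and height (world z) of basket_lip above 0.15 m and ((y of blue_tray in the frame of chute above 0 m and value of joint flap above 0.77 rad) or (y of blue_tray in the frame of chute below 0 m and value of joint flap below -0.77 rad))), for 0.1 s.
3. every module is in the blue tray (x of module1_mid in the frame of blue_tray between -0.095 and 0.095 m and y of module1_mid in the frame of blue_tray between -0.08 and 0.08 m and z of module1_mid in the frame of blue_tray between 0 and 0.07 m and x of module2_mid in the frame of blue_tray between -0.095 and 0.095 m and y of module2_mid in the frame of blue_tray between -0.08 and 0.08 m and z of module2_mid in the frame of blue_tray between 0 and 0.07 m and x of module3_mid in the frame of blue_tray between -0.095 and 0.095 m and y of module3_mid in the frame of blue_tray between -0.08 and 0.08 m and z of module3_mid in the frame of blue_tray between 0 and 0.07 m and x of module4_mid in the frame of blue_tray between -0.095 and 0.095 m and y of module4_mid in the frame of blue_tray between -0.08 and 0.08 m and z of module4_mid in the frame of blue_tray between 0 and 0.07 m), for 0.2 s.
At the end, for the whole second after the job is handed in: All modules rest inside the blue tray; the basket hangs still on the hook by its handle (handle within 45 mm of the seat, its weight on the hook, clear of the bench); the flap is still within 0.13 rad of its stop, open towards the blue tray (all of step 3 and linear speed of each of module1, module2, module3, module4, basket below 0.05 m/s and distance between basket_grip and hook_seat below 0.045 m and contact force between basket and hook above 0.8 N and height (world z) of basket_grip above 0.21 m and ((y of blue_tray in the frame of chute above 0 m and value of joint flap above 0.77 rad) or (y of blue_tray in the frame of chute below 0 m and value of joint flap below -0.77 rad))); the robot touches nothing.
It fails at once if a module lands in the red tray ((x of module1_mid in the frame of red_tray between -0.095 and 0.095 m and y of module1_mid in the frame of red_tray between -0.08 and 0.08 m and z of module1_mid in the frame of red_tray between 0 and 0.05 m) or (x of module2_mid in the frame of red_tray between -0.095 and 0.095 m and y of module2_mid in the frame of red_tray between -0.08 and 0.08 m and z of module2_mid in the frame of red_tray between 0 and 0.05 m) or (x of module3_mid in the frame of red_tray between -0.095 and 0.095 m and y of module3_mid in the frame of red_tray between -0.08 and 0.08 m and z of module3_mid in the frame of red_tray between 0 and 0.05 m) or (x of module4_mid in the frame of red_tray between -0.095 and 0.095 m and y of module4_mid in the frame of red_tray between -0.08 and 0.08 m and z of module4_mid in the frame of red_tray between 0 and 0.05 m)).
It fails at once if the bottle, spool or screwdriver is moved by more than 4 cm (distance of any of cleaner, spool, driver from where it was at the start of the episode above 0.04 m).
Of module1, module2, module3, module4 only 3 to 4 are there at a start; the rules pass over those that are not, and their reading is None.
At some moment in a run one of module1, module2, module3, module4 may be knocked a few centimetres aside while the robot is not near it.
It also fails if it takes over 200 s, if anything falls off the work surface, if the arm or the gripper's body presses on something with over 40 N, if the wrist force passes 120 N, or if a joint passes its speed limit or range.

## Robot

A 6-joint arm with a two-finger parallel gripper is mounted at the origin on the work surface. World frame = base frame: x ahead of the robot, y to its left, z up, the work surface at z = 0. Lengths are in m, angles in rad, forces in N, time in s.
With the tool pointing down it reaches from about 0.325 to 0.75 m from the base axis. Payload 7.6 kg.
Tool frame: the origin (TCP) lies between the finger pads; the fingertips stand ctrl.tip_extent ahead of it and the grasp point (between the pads) lies 3 mm ahead of it (ctrl.tip_extent is the distance from the TCP to the fingertips, in m); z points along the fingers, y is the direction in which the jaws open and shut (so a half turn about z gives the same grasp; the last joint's range is limited). The gripper opens to 85 mm and grips with 20 to 120 N. Pads are 22 mm wide; open, the fingers measure 114 mm over their backs; the gripper's body (76 mm by 85 mm) begins 54 mm behind the grasp point. The pads swing forward as they close: fully open they stand 13 mm farther back than shut.
Start: joints at [1.046, 0.052, 1.401, -0, 1.689, -0.07], TCP at [0.231, 0.472, 0.253] pointing down, gripper open.
Joint ranges: [-2.9, 2.9], [-0.91, 2.17], [0.12, 2.37], [-1.06, 4.2], [0.26, 2.73], [-2.93, 2.93]. Speed limits (rad/s): [2.57, 2.57, 3.01, 3.14, 3.14, 3.14].

## Interface

Orientations are given as a rotation vector (axis times angle).
In Python, from station import ctrl, optics gives the robot as it stands. Calls block until the motion is done:
- ctrl.move_ptp(position, orientation): joint-space move of the TCP to a pose.
- ctrl.movel(position, orientation=None, max_speed=0.15, threshold=None): straight line of the TCP; orientation=None keeps the orientation; max_speed is the mean speed in m/s. With threshold (N) it stops when the force on the tool has changed by that much, and returns True; else False.
- ctrl.move_joints(angles): joint-space move.
- ctrl.move_gripper(opening, grasp_force=None): opening from 0.0 (shut) to 1.0 (fully open); grasp_force is the grip in N (None keeps the last); returns when the fingers have stopped.
- ctrl.dwell(seconds).
- ctrl.solve_ik(position, orientation): joint angles nearest the present ones, or None.
- ctrl.state(): the state.
- optics.camera(name): name is "scene" or "top"; returns a dict with "color" (384x512x3 uint8, blue, green, red), "z_map" (384x512 float32, m along the optical axis (not along the pixel's ray), 0 where there is no reading), "fx", "fy", "cx", "cy" (pixels), "T" (4x4, takes a point from camera to world coordinates). Camera axes: x right, y up, looking along -z (the intrinsics and any distortion apply to the point x, -y, -z); pixel columns grow to the right and rows downward; lengths in m; the calibration is good to about 2 mm. A picture is of the moment at which its call begins.
A pose or a line that the arm cannot do raises ctrl.MotionError and nothing moves.
- ctrl.finish_job(): hands the job in, once; it reports no verdict.
The state is a dict: "t": time; "q": joint angles; "dq": joint speeds; "joint_torque": joint torques, N m; "ee_pos": TCP position; "tool_rot": TCP orientation; "contact_force": force on the tool from outside, world axes, zero at the start; "moment": the same for the moment, N m; "grip_width": opening from 0.0 (shut) to 1.0 (fully open).
Only numpy, scipy, OpenCV 4.12 (cv2) and the standard library are available. Lean on these libraries where they do the work, as an engineer would, in place of code of your own. Each camera call takes 0.05 s, during which the arm holds its last target.

## Working session

There is one attempt and no reset: what is moved stays moved. The work goes in short steps, each a Python script; the robot and the scene stay as the last script left them, time stands still between calls to the robot, and variables do not carry over. Pictures are saved under pics/ and viewed, and the job is handed in when it is done.

```bash
ls; mkdir -p pics; python3 - <<'E'
from station import ctrl, optics
import cv2, numpy as np
print(ctrl.state(), ctrl.tip_extent)
for n in ("scene","top"):
    c=optics.camera(n); cv2.imwrite(f"pics/{n}0.png",cv2.resize(c["color"],(768,576),interpolation=cv2.INTER_CUBIC))
    print(n,c["fx"],c["fy"],c["cx"],c["cy"],[k for k in c]); print(np.round(c["T"],3)); print((c["z_map"]>0).mean())
E
```

```text
pics
{'t': 0.0, 'q': array([ 1.04568772e+00,  5.28639059e-02,  1.40172356e+00, -6.86921920e-07,
        1.68860831e+00, -7.03066456e-02]), 'dq': array([ 0.00077931, -0.00139255,  0.00092416,  0.00071733,  0.00095926,
        0.0001066 ]), 'joint_torque': array([ 3.31128047e-05, -3.81663501e+01, -3.60184014e+01, -1.21610719e-05,
        6.08231101e-03, -1.34528250e-05]), 'ee_pos': array([0.23047313, 0.47141014, 0.25245879]), 'tool_rot': array([-7.08154106e-01, -3.06025588e+00,  2.40736086e-03]), 'contact_force': array([ 0.03592803,  0.05162892, -0.06631988]), 'moment': array([0.00753585, 0.02325346, 0.02729073]), 'grip_width': 0.9981515523178784} 0.022
scene 491.077867429034 491.077867429034 255.40131222418708 195.18304305849819 ['color', 'z_map', 'fx', 'fy', 'cx', 'cy', 'T']
[[ 0.856 -0.342  0.388  1.045]
 [ 0.517  0.571 -0.637 -0.93 ]
 [-0.003  0.746  0.666  1.186]
 [ 0.     0.     0.     1.   ]]
0.9834493001302084
top 399.39178320888146 399.39178320888146 254.40496558261356 190.83061674690921 ['color', 'z_map', 'fx', 'fy', 'cx', 'cy', 'T']
[[ 0.025  0.98  -0.195  0.178]
 [-1.     0.023 -0.013  0.007]
 [-0.009  0.195  0.981  1.601]
 [ 0.     0.     0.     1.   ]]
0.9959615071614584
```

View pics/scene0.png

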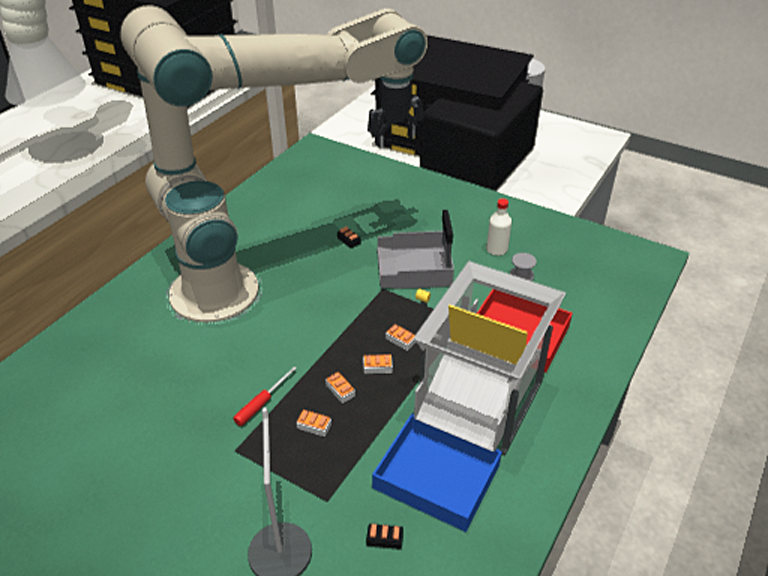

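View pics/top0.png

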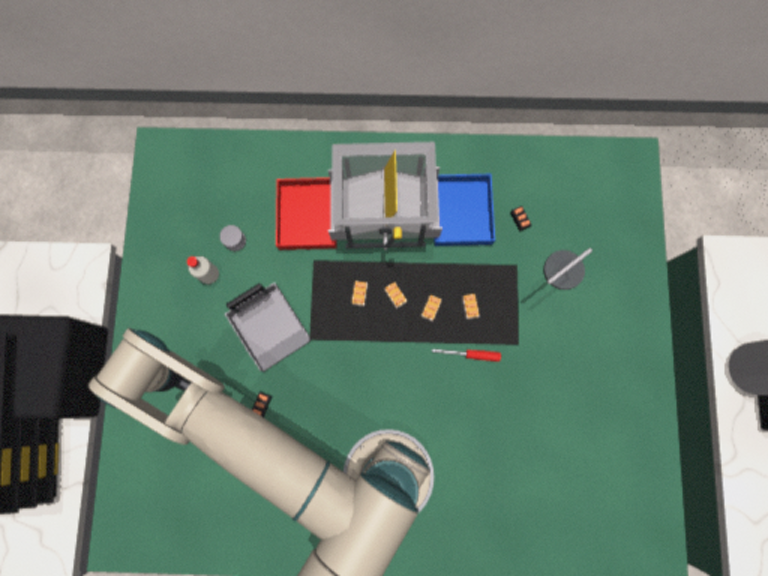

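The modules could be any of these (scene picture): orange blocks with light bodies at (400,335), (377,363), (340,386) and (314,422), or black-bodied lookalikes at (348,237) and (385,535). The description picks the four light-bodied ones. I'll check that in a crop and measure everything.

```bash
cat > h.py <<'E'
from station import ctrl, optics
import cv2, numpy as np
from scipy.spatial.transform import Rotation as R
def cam(n): return optics.camera(n)
def cloud(c):
    v,u=np.mgrid[0:384,0:512]; z=c["z_map"].astype(float)
    P=np.stack([(u-c["cx"])/c["fx"]*z,-(v-c["cy"])/c["fy"]*z,-z],-1)
    return P@c["T"][:3,:3].T+c["T"][:3,3]
def ray(c,u,v,h):
    d=c["T"][:3,:3]@np.array([(u-c["cx"])/c["fx"],-(v-c["cy"])/c["fy"],-1.]); o=c["T"][:3,3]
    return o+d*(h-o[2])/d[2]
def proj(c,P):
    p=(np.asarray(P)-c["T"][:3,3])@c["T"][:3,:3]; return c["cx"]+c["fx"]*p[0]/-p[2], c["cy"]-c["fy"]*p[1]/-p[2]
def modules(c,lo=0.0):
    hsv=cv2.cvtColor(c["color"],cv2.COLOR_BGR2HSV)
    m=cv2.inRange(hsv,(5,90,120),(22,255,255)); m=cv2.morphologyEx(m,cv2.MORPH_CLOSE,np.ones((3,3)))
    out=[]
    for k in cv2.findContours(m,cv2.RETR_EXTERNAL,cv2.CHAIN_APPROX_NONE)[0]:
        a=cv2.contourArea(k)
        if a<30: continue
        W=np.array([ray(c,p[0][0],p[0][1],0.028)[:2] for p in k],np.float32)
        (cx,cy),(w,h),an=cv2.minAreaRect(W*1000)
        M=cv2.moments(k);u,v=M["m10"]/M["m00"],M["m01"]/M["m00"]
        if h>w: w,h,an=h,w,an+90
        out.append((round(u,1),round(v,1),np.round(ray(c,u,v,0.028)[:2],4),round(an,1),round(w),round(h),a))
    return out
def pic(c,name,x0=0,y0=0,x1=512,y1=384,f=None):
    im=c["color"][y0:y1,x0:x1]; f=f or min(800/im.shape[1],600/im.shape[0])
    cv2.imwrite(f"pics/{name}.png",cv2.resize(im,None,fx=f,fy=f,interpolation=cv2.INTER_CUBIC))
def down(yaw):  # tool z down, tool y axis at world angle yaw (jaw direction)
    y=np.array([np.cos(yaw),np.sin(yaw),0]); z=np.array([0,0,-1.]); x=np.cross(y,z)
    return R.from_matrix(np.stack([x,y,z],1)).as_rotvec()
E
python3 - <<'E'
from h import *
for n in("top","scene"):
    c=cam(n); print(n)
    for m in modules(c): print(m)
    P=cloud(c); np.save(f"/tmp/{n}.npy",P); np.save(f"/tmp/{n}c.npy",c["color"])
    g=(abs(P[...,2])<0.02); print("bench z",np.median(P[g][:,2]),P[g][:,2].std())
    if n=="top": pic(c,"topA",140,80,370,250); pic(c,"topB",200,80,420,250)
    else: pic(c,"scA",200,130,400,370)
E
```

```text
top
(287.3, 204.6, array([ 0.4376, -0.1033]), 157.8, 62, 35, 108.5)
(313.8, 203.5, array([ 0.4444, -0.2089]), 10.9, 63, 32, 107.5)
(263.3, 195.6, array([ 0.4717, -0.0072]), 34.4, 61, 34, 102.5)
(238.9, 194.8, array([0.4727, 0.0906]), 1.3, 61, 32, 101.5)
(347.5, 144.1, array([ 0.6948, -0.348 ]), 24.9, 53, 23, 53.0)
(258.3, 124.3, array([0.7723, 0.0199]), 4.8, 166, 26, 102.5)
bench z 5.699900876610098e-05 0.005690960890431099
scene
(208.7, 279.1, array([ 0.4455, -0.2132]), 11.5, 59, 34, 151.5)
(226.4, 255.5, array([ 0.4391, -0.1088]), 159.5, 60, 31, 128.5)
(251.6, 240.0, array([ 0.472 , -0.0121]), 30.9, 55, 35, 121.5)
(266.9, 222.1, array([0.4733, 0.0837]), 170.6, 60, 34, 109.0)
bench z -3.1809123470116774e-05 0.004390252499390802
```

```bash
python3 - <<'E'
from h import *
for n in("top","scene"):
    P=np.load(f"/tmp/{n}.npy"); C=np.load(f"/tmp/{n}c.npy"); hsv=cv2.cvtColor(C,cv2.COLOR_BGR2HSV)
    for nm,lo,hi in(("yellow",(23,120,90),(32,255,255)),("blue",(105,120,60),(125,255,255)),("red",(0,160,60),(4,255,255))):
        m=cv2.inRange(hsv,lo,hi); 
        k,l,s,ce=cv2.connectedComponentsWithStats(m)
        for i in range(1,k):
            if s[i,4]>25:
                q=P[l==i]; print(n,nm,np.round(ce[i],1),s[i,4],np.round(np.percentile(q,[2,50,98],axis=0),3).tolist())
E
```

```text
top yellow [260.6 124. ] 233 [[0.633, -0.003, 0.161], [0.702, 0.009, 0.221], [0.773, 0.024, 0.26]]
top yellow [264.4 155. ] 36 [[0.562, -0.015, 0.244], [0.571, -0.005, 0.265], [0.585, 0.002, 0.27]]
top yellow [ 16.  309.9] 57 [[-0.019, 0.884, 0.069], [0.013, 0.889, 0.091], [0.048, 0.896, 0.107]]
top yellow [ 27.6 307.1] 57 [[-0.016, 0.883, -0.0], [0.018, 0.889, 0.015], [0.05, 0.895, 0.03]]
top yellow [  3.3 311.3] 78 [[-0.019, 0.885, 0.15], [0.015, 0.89, 0.163], [0.052, 0.895, 0.179]]
top blue [310.2 139.6] 1705 [[0.617, -0.266, -0.003], [0.717, -0.198, 0.006], [0.807, -0.122, 0.048]]
top red [201.8 142.4] 1624 [[0.597, 0.181, -0.003], [0.695, 0.254, 0.006], [0.785, 0.32, 0.047]]
top red [127.8 174.1] 33 [[0.508, 0.492, 0.143], [0.519, 0.503, 0.15], [0.531, 0.513, 0.156]]
top red [322.4 236.6] 126 [[0.302, -0.284, 0.014], [0.313, -0.243, 0.024], [0.324, -0.198, 0.032]]
scene yellow [62.7  1.7] 49 [[-0.981, 0.52, 0.317], [-0.934, 0.594, 0.33], [-0.822, 0.603, 0.381]]
scene yellow [65.7 16.1] 75 [[-0.982, 0.582, 0.246], [-0.943, 0.593, 0.261], [-0.901, 0.601, 0.278]]
scene yellow [69.8
[... 384 characters left out ...]
]
scene yellow [281.4 196.1] 52 [[0.42, -0.018, 0.001], [0.572, -0.012, 0.263], [0.584, 0.265, 0.269]]
scene yellow [323.9 222.8] 1155 [[0.626, -0.005, 0.144], [0.7, 0.009, 0.205], [0.774, 0.025, 0.256]]
scene blue [290.7 314.9] 3880 [[0.617, -0.272, -0.001], [0.709, -0.186, 0.005], [0.806, -0.109, 0.046]]
scene red [334.8 135.2] 34 [[0.507, 0.486, 0.137], [0.519, 0.498, 0.148], [0.529, 0.513, 0.153]]
scene red [341.8 206.8] 737 [[0.595, 0.239, -0.002], [0.652, 0.304, 0.006], [0.716, 0.321, 0.044]]
scene red [371.3 221.8] 301 [[0.744, 0.132, -0.001], [0.769, 0.287, 0.021], [0.79, 0.325, 0.107]]
scene red [167.4 271.6] 230 [[0.291, -0.289, 0.001], [0.319, -0.25, 0.022], [0.328, -0.203, 0.03]]
```

View pics/topA.png

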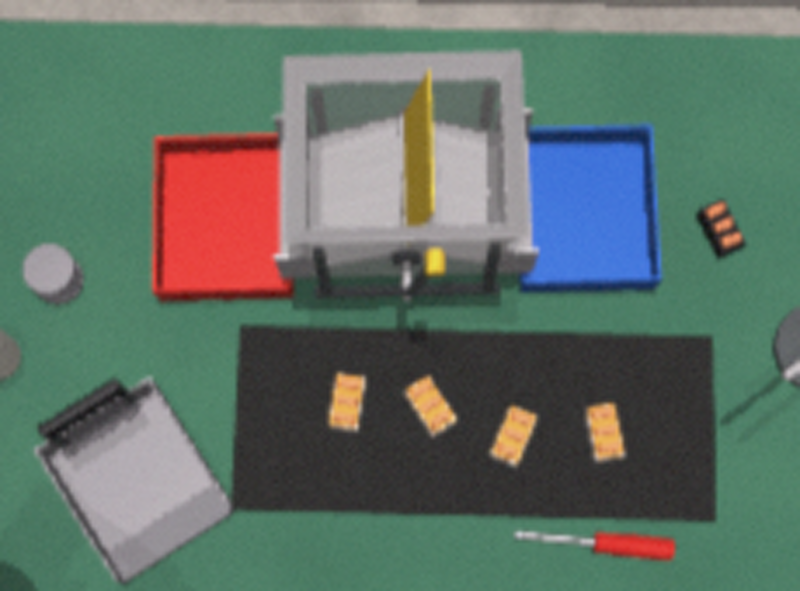

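View pics/scA.png

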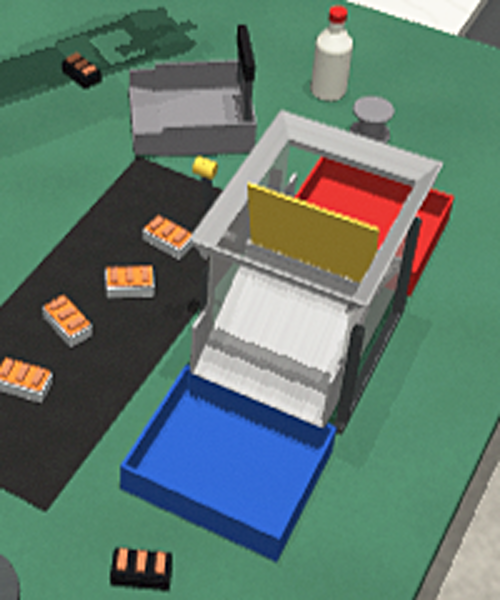

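```bash
python3 - <<'E'
from h import *
# chute collar rim, z~.245; basket; hook
for n in("top","scene"):
    P=np.load(f"/tmp/{n}.npy"); x,y,z=P[...,0],P[...,1],P[...,2]
    m=(z>0.238)&(z<0.252)&(x>0.52)&(x<0.85)&(abs(y)<0.2)
    print(n,"rim",m.sum(), cv2.minAreaRect((P[m][:,:2]*1000).astype(np.float32)))
    m=(z>0.205)&(z<0.24)&(y<-0.3)&(y>-0.75)&(x>0.2)&(x<0.8)
    print("hookrod",m.sum(),np.round(np.percentile(P[m],[0,5,50,95,100],axis=0),3).tolist())
    m=(z>0.006)&(z<0.02)&(y<-0.3)&(y>-0.75)&(x>0.2)&(x<0.62)
    print("foot",m.sum(),np.round(np.percentile(P[m],[1,50,99],axis=0),3).tolist())
    m=(z>0.04)&(z<0.064)&(y>0.15)&(y<0.45)&(x>0.2)&(x<0.57)
    print("baskwalls",m.sum(),cv2.minAreaRect((P[m][:,:2]*1000).astype(np.float32)))
    m=(z>0.10)&(z<0.16)&(y>0.25)&(y<0.46)&(x>0.38)&(x<0.57)
    print("handle",m.sum(),cv2.minAreaRect((P[m][:,:2]*1000).astype(np.float32)),np.percentile(P[m],[5,50,95],axis=0).round(3).tolist())
    for m in modules(dict(color=np.load(f"/tmp/{n}c.npy"),**{k:v for k,v in cam(n).items() if k!="color"}))[:0]: pass
E
```

```text
top rim 582 ((684.509521484375, 26.671920776367188), (244.10287475585938, 250.09524536132812), 2.663595676422119)
hookrod 103 [[0.469, -0.469, 0.211], [0.475, -0.461, 0.214], [0.513, -0.414, 0.219], [0.552, -0.365, 0.232], [0.559, -0.36, 0.237]]
foot 929 [[0.212, -0.736, 0.006], [0.526, -0.473, 0.009], [0.61, -0.307, 0.019]]
baskwalls 158 ((374.7327575683594, 325.3044128417969), (175.03724670410156, 152.6936798095703), 34.28461456298828)
handle 154 ((438.1327819824219, 369.3878173828125), (15.966042518615723, 100.49449157714844), 33.02086639404297) [[0.411, 0.33, 0.115], [0.437, 0.368, 0.142], [0.463, 0.405, 0.149]]
scene rim 733 ((683.0524291992188, 23.006011962890625), (240.48907470703125, 256.0179138183594), 2.3504467010498047)
hookrod 223 [[0.466, -0.472, 0.205], [0.472, -0.469, 0.214], [0.513, -0.417, 0.218], [0.554, -0.368, 0.231], [0.557, -0.361, 0.235]]
foot 1261 [[0.238, -0.592, 0.006], [0.551, -0.469, 0.011], [0.605, -0.327, 0.017]]
baskwalls 374 ((371.96234130859375, 324.0684814453125), (174.0435028076172, 167.98348999023438), 35.78530502319336)
handle 121 ((435.6413269042969, 366.3335876464844), (15.286338806152344, 108.73802185058594), 34.2762336730957) [[0.412, 0.324, 0.112], [0.445, 0.352, 0.14], [0.467, 0.397, 0.147]]
```

The crop confirms four light-bodied orange modules on the mat and none of the black ones. Blue is on the -y side, so the lever must go to +y (flap negative). Next I'll refine the chute, hook and basket poses.

```bash
python3 - <<'E'
from h import *
for n in("top","scene"):
    P=np.load(f"/tmp/{n}.npy"); x,y,z=P[...,0],P[...,1],P[...,2]
    m=(z>0.240)&(z<0.252)&(x>0.592)&(x<0.85)&(abs(y-.02)<0.2)
    C=np.load(f"/tmp/{n}c.npy"); hsv=cv2.cvtColor(C,cv2.COLOR_BGR2HSV); m&=hsv[...,1]<60
    print(n,"rim",m.sum(), cv2.minAreaRect((P[m][:,:2]*1000).astype(np.float32)))
    m=(z>0.205)&(z<0.245)&(y<-0.3)&(y>-0.6)&(x>0.4)&(x<0.65)
    q=P[m]; v,u=np.nonzero(m); 
    c=q[:,:2].mean(0); d=np.linalg.svd(q[:,:2]-c)[2][0]; s=(q[:,:2]-c)@d
    print("rod dir",d,c,[(round(a,3),q[(s>=a)&(s<a+.015)].mean(0).round(3).tolist()) for a in np.arange(s.min(),s.max(),.015)])
    m=(z>0.006)&(z<0.016)&(y<-0.3)&(y>-0.6)&(x>0.4)&(x<0.62)
    k=cv2.findContours(m.astype(np.uint8)*255,cv2.RETR_EXTERNAL,cv2.CHAIN_APPROX_NONE)[0]; k=max(k,key=cv2.contourArea)[:,0]
    W=P[k[:,1],k[:,0]][:,:2].astype(np.float32)*1000; print("foot",cv2.minEnclosingCircle(W),cv2.fitEllipse(W))
    # post: dark/steel points with .03<z<.2
    m=(z>0.03)&(z<0.2)&(y<-0.3)&(y>-0.6)&(x>0.4)&(x<0.65)
    if m.sum(): print("post",m.sum(),P[m].mean(0).round(3),P[m].std(0).round(3))
    # basket
    hv=hsv
    m=(z>0.051)&(z<0.064)&(y>0.2)&(y<0.46)&(x>0.2)&(x<0.57)
    print("bw",m.sum(),cv2.minAreaRect((P[m][:,:2]*1000).astype(np.float32)))
    m=(z>0.003)&(z<0.1)&(y>0.2)&(y<0.46)&(x>0.23)&(x<0.5)&(hsv[...,1]<70)&((x-.437)*np.cos(.6)+(y-.367)*np.sin(.6)>-.2)
    print("ball",m.sum(),cv2.minAreaRect((P[m][:,:2]*1000).astype(np.float32)))
    m=(z>0.138)&(z<0.152)&(y>0.28)&(y<0.46)&(x>0.38)&(x<0.57)
    print("handle top",m.sum(),P[m].mean(0),cv2.minAreaRect((P[m][:,:2]*1000).astype(np.float32)))
E
```

```text
top rim 416 ((703.0382080078125, 27.3299560546875), (205.9244384765625, 249.8457489013672), 2.7578656673431396)
rod dir [-0.62626979  0.7796064 ] [ 0.51408682 -0.414892  ] [(np.float64(-0.068), [0.552, -0.461, 0.22]), (np.float64(-0.053), [0.542, -0.45, 0.219]), (np.float64(-0.038), [0.533, -0.439, 0.218]), (np.float64(-0.023), [0.523, -0.426, 0.219]), (np.float64(-0.008), [0.514, -0.415, 0.22]), (np.float64(0.007), [0.505, -0.403, 0.217]), (np.float64(0.022), [0.496, -0.392, 0.219]), (np.float64(0.037), [0.486, -0.38, 0.219]), (np.float64(0.052), [0.476, -0.367, 0.228]), (np.float64(0.067), [0.471, -0.361, 0.233])]
foot ((567.850830078125, -460.12908935546875), 58.29704284667969) ((576.5813598632812, -450.03570556640625), (48.58226776123047, 113.58386993408203), 38.413875579833984)
bw 97 ((374.9073791503906, 325.2349853515625), (174.7955780029297, 152.45721435546875), 34.13150405883789)
ball 1718 ((407.0350341796875, 297.5616149902344), (198.96234130859375, 256.27679443359375), 34.96075439453125)
handle top 101 [0.43811809 0.36872077 0.14437486] ((438.44818115234375, 368.89340209960
[... 577 characters left out ...]
 [0.54, -0.451, 0.218]), (np.float64(0.05), [0.55, -0.463, 0.218]), (np.float64(0.065), [0.555, -0.47, 0.212])]
foot ((551.2763061523438, -467.2142639160156), 56.434391021728516) ((552.9205322265625, -466.509765625), (97.03778839111328, 110.25865173339844), 126.29835510253906)
post 156 [ 0.555 -0.469  0.118] [0.002 0.002 0.049]
bw 149 ((387.85589599609375, 333.075439453125), (135.29783630371094, 161.8838348388672), 36.85609817504883)
ball 1637 ((373.82684326171875, 320.39227294921875), (241.2664337158203, 232.42788696289062), 85.86044311523438)
handle top 68 [0.43826797 0.36306182 0.14319775] ((436.380615234375, 365.3684997558594), (15.131805419921875, 106.40850067138672), 32.75009536743164)
```

```bash
cat >> h.py <<'E'
SEAT=np.array([0.489,-0.386,0.220]); HYAW=np.arctan2(-0.779,0.627)
CH=np.array([0.702,0.0253]); CYAW=0.047
def basket_tool(psi,th,flip=0):
    B=R.from_euler('z',psi)*R.from_euler('y',-th)
    T=R.from_matrix(np.array([[0,1,0],[1,0,0],[0,0,-1]],float))
    return B, B*T*R.from_euler('z',np.pi*flip)
def tcp_from(B,T,p_b,p_w,gz=0.138):
    """TCP so that basket point p_b is at p_w; TCP held at basket (.055,0,gz)"""
    return np.asarray(p_w)+B.apply(np.array([.055,0,gz])-np.asarray(p_b))
LIP=np.array([-.110,0,.017]); GRIP=np.array([.055,0,.130])
E
python3 - <<'E'
from h import *
def chk(p,T):
    q=ctrl.solve_ik(p,T.as_rotvec()); return None if q is None else np.round(q,2).tolist()
for psi in range(0,360,30):
  for fl in(0,1):
    r=[]
    for th in (10,30,45,50):
        B,T=basket_tool(np.radians(psi),np.radians(th),fl)
        lip=np.array([*(CH+R.from_euler('z',np.radians(psi)).apply([.0,0,0])[:2]),.27])
        r.append(chk(tcp_from(B,T,LIP,lip),T) is not None)
    print(psi,fl,r)
print("hook")
for fl in(0,1):
  for th in(0,30):
    B,T=basket_tool(HYAW,np.radians(th),fl)
    for dz in(.0,.04):print(fl,th,chk(tcp_from(B,T,[.055,0,.11],SEAT+[0,0,dz]),T))
for fl in (0,1):
    B,T=basket_tool(.585,0,fl); print(chk([.4375,.3665,.138],T), chk([.4375,.3665,.45],T))
print("knob",[ (a,chk([.572,-.04,.28],R.from_rotvec(down(a)))) for a in(np.pi/2,-np.pi/2)])
E
```

```text
0 0 [False, True, True, True]
0 1 [False, False, False, False]
30 0 [False, True, True, True]
30 1 [False, True, True, True]
60 0 [False, True, True, True]
60 1 [False, True, True, True]
90 0 [False, True, True, True]
90 1 [False, True, True, True]
120 0 [True, False, False, False]
120 1 [True, False, False, False]
150 0 [True, False, False, False]
150 1 [True, False, False, False]
180 0 [False, False, False, False]
180 1 [True, False, False, False]
210 0 [True, False, False, False]
210 1 [True, False, False, False]
240 0 [True, False, False, False]
240 1 [True, False, False, False]
270 0 [True, False, False, False]
270 1 [True, False, False, False]
300 0 [False, True, True, True]
300 1 [False, True, True, True]
330 0 [False, True, True, True]
330 1 [False, True, True, True]
hook
0 0 [-0.73, 0.33, 1.09, -0.0, 1.72, 0.17]
0 0 [-0.73, 0.33, 1.02, -0.0, 1.79, 0.17]
0 30 [-0.68, -0.05, 1.59, -0.12, 1.09, 0.24]
0 30 [-0.68, -0.06, 1.52, -0.12, 1.17, 0.23]
1 0 None
1 0 None
1 30 [-0.68, -0.05, 1.59, -0.12, 1.09, -2.9]
1 30 [-0.68, -0.06, 1.52, -0.12, 1.17, -2.91]
[0.63, 0.24, 1.42, -0.0, 1.48, 0.05] [0.63, 0.25, 0.79, -0.0, 2.1, 0.05]
None None
knob [(1.5707963267948966, [-0.13, 0.19, 1.2, 0.0, 1.75, -1.71]), (-1.5707963267948966, [-0.13, 0.19, 1.2, -0.0, 1.75, 1.44])]
```

```bash
python3 - <<'E'
from h import *
o=down(-np.pi/2+CYAW)
def tp(phi,back=0.0):
    ky=-np.sin(phi)*.125; kz=.135+.125*np.cos(phi)
    xy=CH+R.from_euler('z',CYAW).apply([-.130,ky-.0245-back,0])[:2]
    return np.array([*xy,kz+.020])
ctrl.move_gripper(0.0)
p=tp(.22,.025)
ctrl.move_ptp(p+[0,0,.10],o); ctrl.movel(p,o,max_speed=.15)
c=cam("scene"); pic(c,"lev0",230,140,400,270)
print(ctrl.state()["t"],ctrl.state()["contact_force"])
E
```

```text
4.2333 [0.06061586 0.37616087 0.9384209 ]
```

View pics/lev0.png

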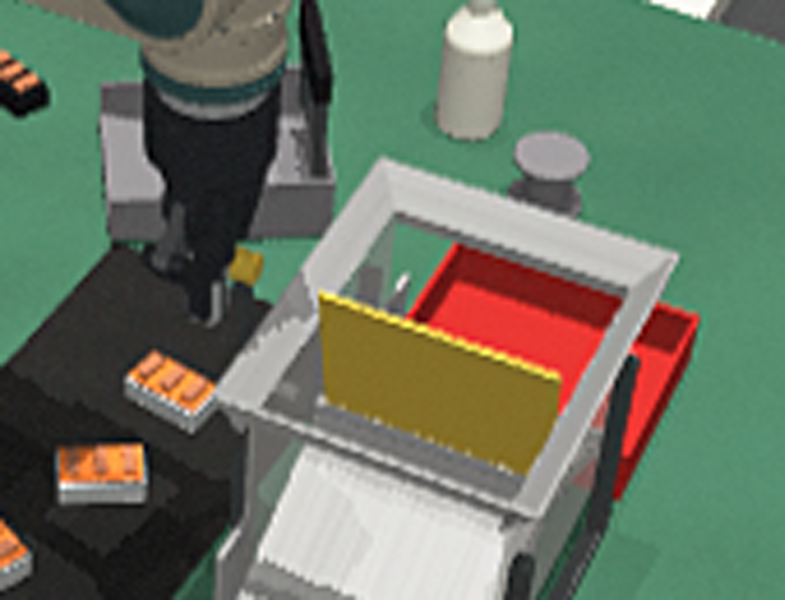

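The closed fingertips at (210,310) stand on the -y side of the knob at (247,265), as planned. I'll push now.

```bash
python3 - <<'E'
from h import *
o=down(-np.pi/2+CYAW)
def tp(phi,back=0.0,up=0):
    ky=-np.sin(phi)*.125; kz=.135+.125*np.cos(phi)
    xy=CH+R.from_euler('z',CYAW).apply([-.130,ky-.0245-back,0])[:2]
    return np.array([*xy,kz+.020+up])
for phi in (.22,.0,-.2,-.4,-.6,-.75,-.88,-.96):
    hit=ctrl.movel(tp(phi),o,max_speed=.06,threshold=12)
    s=ctrl.state(); print(phi,hit,np.round(s["ee_pos"],4),np.round(s["contact_force"],1),round(s["t"],1))
    if hit: break
c=cam("scene"); pic(c,"lev1",230,140,400,270)
E
```

```text
0.22 False [ 0.5746 -0.0323  0.277 ] [ 0.9 -1.2 -0. ] 4.8
0.0 False [ 0.5734 -0.0052  0.2801] [ 0.2 -1.1  2.1] 5.4
-0.2 False [0.572  0.02   0.2771] [-0.3 -0.3  0.6] 6.0
-0.4 False [0.5709 0.0437 0.2699] [-0.3  1.5  1.3] 6.5
-0.6 False [0.5699 0.0655 0.2579] [-0.3 -0.4  0.4] 7.1
-0.75 False [0.5691 0.0802 0.246 ] [-0.2 -0.9 -0. ] 7.6
-0.88 False [0.5685 0.0912 0.2341] [-0.1  0.2  0. ] 8.0
-0.96 True [0.5692 0.0962 0.2279] [-0.6 -4.1  3.9] 8.2
```

View pics/lev1.png

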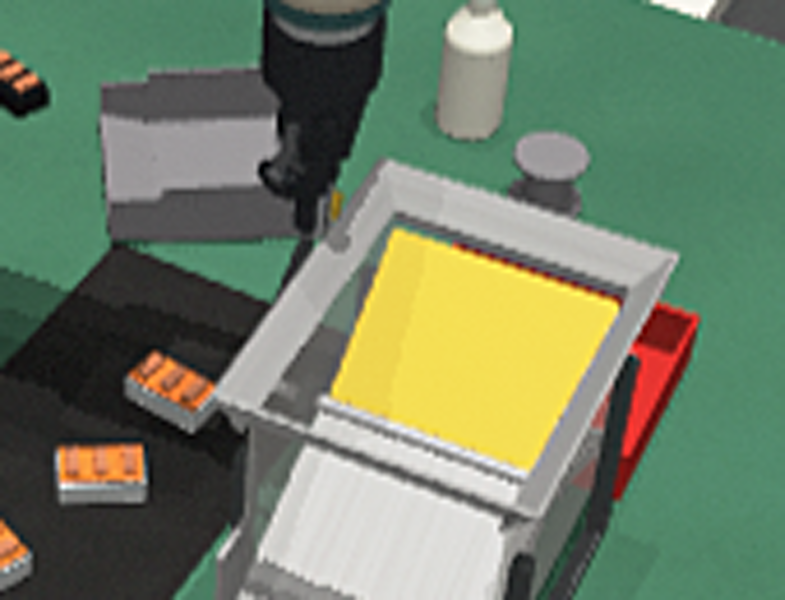

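The flap lies fully over towards the red side, and the push stopped against its stop with the lever knob by the rim at (335,205). I'll back off and pick the first module.

```bash
cat >> h.py <<'E'
BO=np.array([.3916,.336]); BYAW=.585
def detect(verbose=0):
    """modules on mat: merge top & scene detections within 2.5 cm; returns list (xy,angle_deg,n)"""
    A=[m for m in modules(cam("top")) if m[2][0]<.58 and 45<m[4]<75 and 24<m[5]<42 and abs(m[2][1])<.4]
    Bm=[m for m in modules(cam("scene")) if m[2][0]<.58 and 45<m[4]<75 and 24<m[5]<42]
    out=[]
    for a in A:
        b=[b for b in Bm if np.linalg.norm(b[2]-a[2])<.03]
        out.append(((a[2]+b[0][2])/2 if b else a[2]+[0,-.003],a[3],1+bool(b)))
    for b in Bm:
        if not any(np.linalg.norm(b[2]-a[2])<.03 for a in A): out.append((b[2]+[0,.003],b[3],1))
    return out
def wrap(a,ref=0): return (a-ref+np.pi/2)%np.pi-np.pi/2+ref
def best_yaw(p,yaw):
    """jaw yaw or +pi, the one whose q6 is nearest the middle"""
    c=[]
    for k in(-1,0,1):
        q=ctrl.solve_ik(p,down(yaw+k*np.pi))
        if q is not None: c.append((abs(q[5]),yaw+k*np.pi))
    return min(c)[1]
def pick(xy,ang):
    yaw=best_yaw([*xy,.15],np.radians(ang+90)); o=down(yaw)
    ctrl.move_gripper(.85)
    ctrl.move_ptp([*xy,.12],o); ctrl.movel([*xy,.025],o,max_speed=.15,threshold=8)
    ctrl.move_gripper(0.0,40); w=ctrl.state()["grip_width"]
    ctrl.movel([*xy,.17],o,max_speed=.3)
    return w,ctrl.state()["grip_width"],ctrl.state()["t"]
def place(bx,by,dz=0):
    p=BO+R.from_euler('z',BYAW).apply([bx,by,0])[:2]
    yaw=best_yaw([*p,.17],BYAW); o=down(yaw)
    ctrl.move_ptp([*p,.17],o); hit=ctrl.movel([*p,.034+dz],o,max_speed=.15,threshold=6)
    z=ctrl.state()["ee_pos"][2]
    ctrl.move_gripper(.49); ctrl.movel([*p,.19],o,max_speed=.3)
    return hit,z,ctrl.state()["t"]
E
python3 - <<'E'
from h import *
s=ctrl.state(); p=s["ee_pos"]
ctrl.movel(p+[0,-.012,.01],max_speed=.1); ctrl.movel(p+[-.02,-.02,.10],max_speed=.3)
p=BO+[.05,-.05]; ctrl.move_ptp([.30,.25,.3],down(best_yaw([.3,.25,.3],BYAW)))
for d in detect(): print(d)
c=cam("scene"); pic(c,"s2"); print(ctrl.state()["t"])
E
```

```text
(array([ 0.4384, -0.106 ]), 157.8, 2)
(array([ 0.4449 , -0.21115]), 10.9, 2)
(array([ 0.47165, -0.0095 ]), 34.4, 2)
(array([0.47245, 0.0871 ]), 172.4, 2)
10.6167
```

View pics/s2.png

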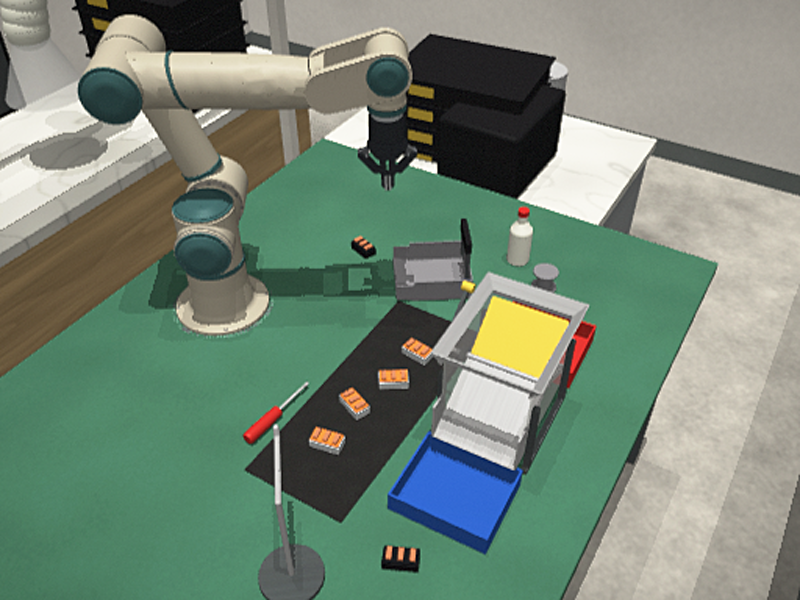

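Flap set, modules where first seen. Picking the first one.

```bash
python3 - <<'E'
from h import *
print(pick(np.array([.4725,.0871]),175))
print(place(-.004,.036))
for d in detect(): print(d)
c=cam("scene"); pic(c,"s3",200,100,400,250); c=cam("top"); pic(c,"t3",130,120,300,260)
E
```

```text
(0.3896992053833787, 0.39019080536728706, 14.4083)
(True, np.float64(0.09354463612695121), 17.025)
(array([ 0.4388 , -0.10605]), 157.8, 2)
(array([ 0.44495, -0.21085]), 10.9, 2)
(array([ 0.4719, -0.0097]), 34.4, 2)
(array([0.3661, 0.3662]), 125.8, 1)
```

View pics/s3.png

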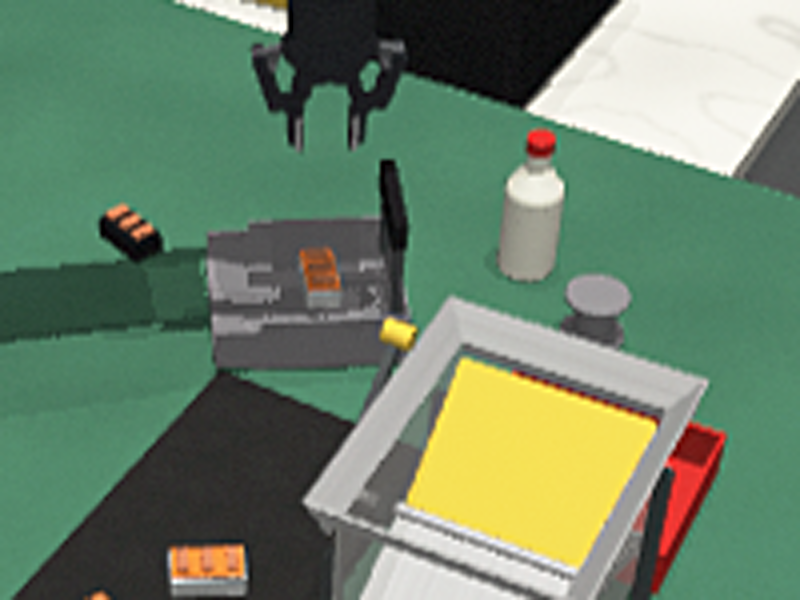

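View pics/t3.png

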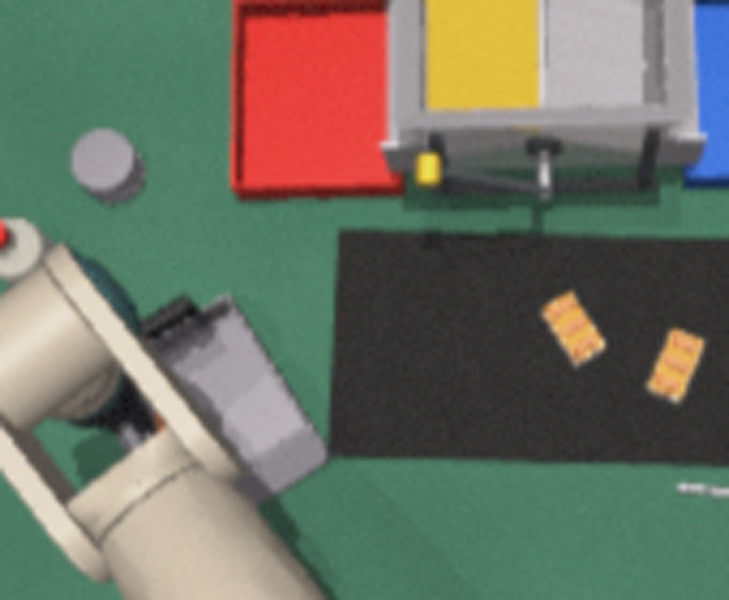

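```bash
python3 - <<'E'
from h import *
for n in("scene","top"):
    P=cloud(cam(n)); x,y,z=P[...,0],P[...,1],P[...,2]
    m=(z>0.138)&(z<0.149)&(y>0.28)&(y<0.46)&(x>0.38)&(x<0.57)
    if m.sum(): print(n,"handle top",m.sum(),P[m].mean(0),cv2.minAreaRect((P[m][:,:2]*1000).astype(np.float32)))
E
```

```text
scene handle top 67 [0.43739377 0.36402563 0.14257836] ((435.6321105957031, 366.07147216796875), (14.956573486328125, 100.83907318115234), 33.458988189697266)
top handle top 46 [0.4518273  0.34839914 0.14453922] ((452.0477600097656, 348.03839111328125), (14.799588203430176, 47.46568298339844), 31.991493225097656)
```

The scene picture shows module 1 in the basket at (320,280). The gripper's linkage met the handle top on the way down and the module dropped in early. The basket didn't move. I'll keep the next ones further from the handle.

```bash
python3 - <<'E'
from h import *
ds=detect(); d=min([d for d in ds if d[0][1]<.2],key=lambda d:abs(d[0][1]+.01)); print(d)
print(pick(d[0],d[1]))
print(place(-.020,-.036))
for d in detect(): print(d)
c=cam("scene"); pic(c,"s4",200,100,400,250)
E
```

```text
(array([ 0.47185, -0.0098 ]), 34.4, 2)
(0.3924703655242052, 0.39176938426761354, 21.15)
(True, np.float64(0.031933830413064135), 24.2167)
(array([0.3709, 0.3596]), 126.0, 1)
(array([ 0.4386 , -0.10615]), 157.8, 2)
(array([ 0.44495, -0.21105]), 10.9, 2)
```

View pics/s4.png

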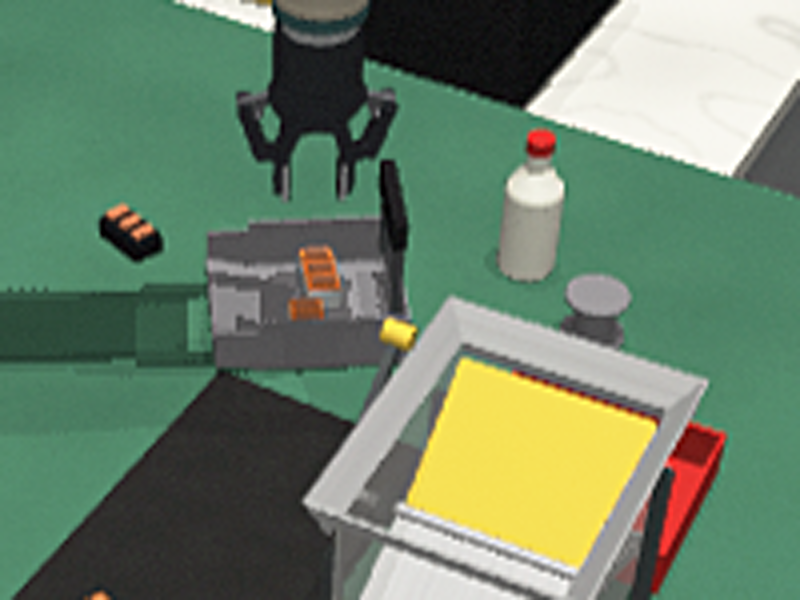

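Two are in, with orange tops at (320,270) and (305,308). Now the third.

```bash
python3 - <<'E'
from h import *
ds=detect(); d=min([d for d in ds if d[0][1]<.2],key=lambda d:abs(d[0][1]+.106)); print(d)
print(pick(d[0],d[1]))
print(place(-.064,.036,.004))
for d in detect(): print(d)
c=cam("scene"); pic(c,"s5",200,100,400,250)
E
```

```text
(array([ 0.43835, -0.10605]), 157.8, 2)
(0.3924561820895696, 0.3866330094867346, 28.2417)
(False, np.float64(0.038954980352464266), 31.8417)
(array([0.3952, 0.2906]), 124.1, 1)
(array([ 0.44495, -0.21105]), 10.9, 2)
(array([0.3185, 0.3366]), 120.7, 1)
```

View pics/s5.png

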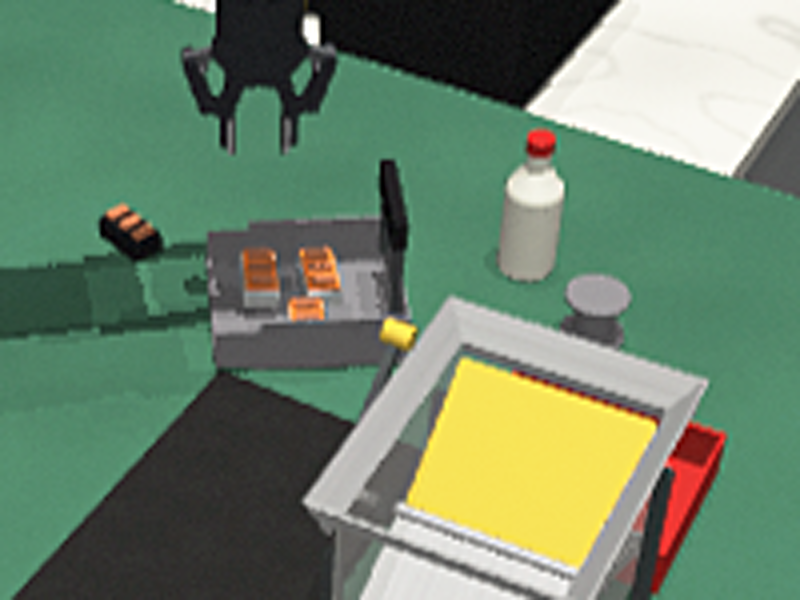

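Three are in. The fourth goes on the lip side, in front of module 2.

```bash
python3 - <<'E'
from h import *
ds=detect(); d=min([d for d in ds if d[0][1]<.2],key=lambda d:abs(d[0][1]+.21)); print(d)
print(pick(d[0],d[1]))
print(place(-.079,-.036,.010))
ctrl.move_ptp([.30,.25,.32],down(best_yaw([.3,.25,.3],BYAW)))
for d in detect(): print(d)
c=cam("scene"); pic(c,"s6",200,100,400,250); c=cam("top"); pic(c,"t6",130,120,300,260)
B,T=basket_tool(BYAW,0,0)
# path IK check, lip targets in chute frame (x,z), tilt
for lx,lz,th,psi in ((-.14,.34,0,CYAW),(-.12,.34,10,CYAW),(-.09,.32,15,CYAW),(-.06,.31,20,CYAW),(-.02,.29,25,CYAW),(.0,.275,30,CYAW),(.01,.265,38,CYAW),(.01,.26,45,CYAW),(.01,.26,52,CYAW)):
    B,T=basket_tool(psi,np.radians(th)); xy=CH+R.from_euler('z',CYAW).apply([lx,0,0])[:2]
    p=tcp_from(B,T,LIP,[*xy,lz]); q=ctrl.solve_ik(p,T.as_rotvec()); print(lx,lz,th,p.round(3),None if q is None else np.round(q,2))
E
```

```text
(array([ 0.44505, -0.2111 ]), 10.9, 2)
(0.38807164203541666, 0.3871562187583086, 36.3667)
(False, np.float64(0.044868130286368435), 40.0083)
-0.14 0.34 0 [0.727 0.026 0.461] None
-0.12 0.34 10 [0.723 0.026 0.488] None
-0.09 0.32 15 [0.74  0.027 0.48 ] None
-0.06 0.31 20 [0.756 0.028 0.48 ] [-0.02  0.67  0.2   0.02  1.93 -0.05]
-0.02 0.29 25 [0.78  0.029 0.469] [-0.02  0.64  0.29  0.03  1.78 -0.05]
0.0 0.275 30 [0.784 0.029 0.462] [-0.02  0.53  0.48  0.03  1.61 -0.06]
0.01 0.265 38 [0.767 0.028 0.462] [-0.03  0.34  0.77  0.05  1.37 -0.07]
0.01 0.26 45 [0.743 0.027 0.462] [-0.03  0.17  1.01  0.06  1.18 -0.08]
0.01 0.26 52 [0.718 0.026 0.465] [-0.04  0.03  1.2   0.08  1.   -0.1 ]
```

View pics/s6.png

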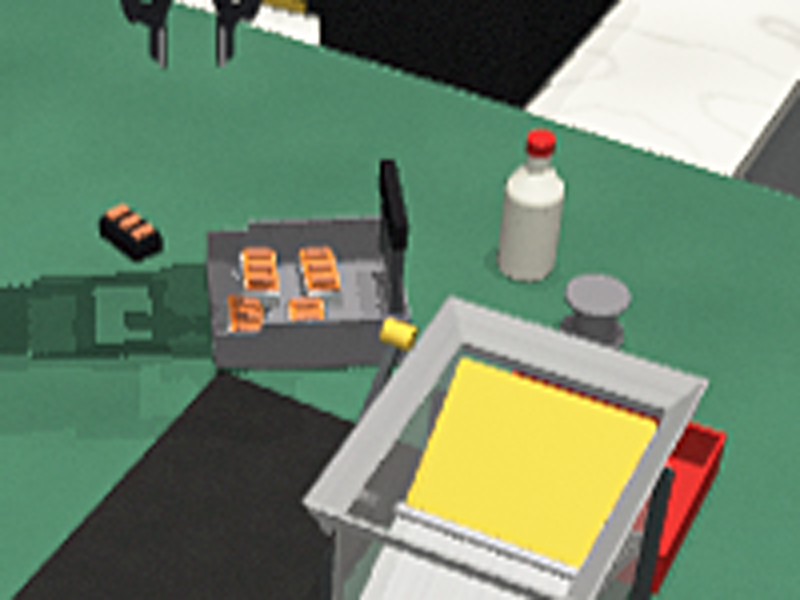

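View pics/t6.png

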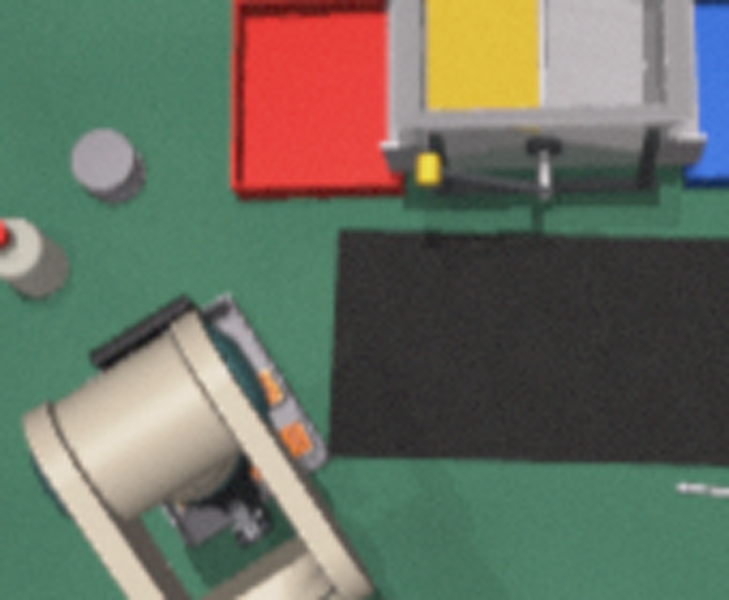

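All four lie in the basket, at (260,270), (320,268), (245,313) and (307,308). Next I'll check reach for the carry and pour.

```bash
python3 - <<'E'
from h import *
def ok(lx,ly,lz,th,psi):
    B,T=basket_tool(np.radians(psi),np.radians(th)); xy=CH+R.from_euler('z',CYAW).apply([lx,ly,0])[:2]
    return ctrl.solve_ik(tcp_from(B,T,LIP,[*xy,lz]),T.as_rotvec()) is not None
for psi in (2.7,30,60,92.7):
    n=R.from_euler('z',np.radians(psi)-CYAW).apply([1,0,0])[:2]
    for lz in (.275,.29):
        print(psi,lz,[(th,max([round(s,2) for s in np.arange(-.2,.09,.01) if ok(s*n[0]-(.03 if psi>50 else 0),s*n[1],lz,th,psi)],default=None)) for th in (0,5,10,15,20,25,30,35,45)])
print(ctrl.state()["t"])
E
```

```text
2.7 0.275 [(0, np.float64(-0.15)), (5, np.float64(-0.12)), (10, np.float64(-0.1)), (15, np.float64(-0.07)), (20, np.float64(-0.03)), (25, np.float64(0.0)), (30, np.float64(0.04)), (35, np.float64(0.08)), (45, np.float64(0.09))]
2.7 0.29 [(0, np.float64(-0.16)), (5, np.float64(-0.13)), (10, np.float64(-0.11)), (15, np.float64(-0.08)), (20, np.float64(-0.04)), (25, np.float64(-0.01)), (30, np.float64(0.03)), (35, np.float64(0.07)), (45, np.float64(0.09))]
30 0.275 [(0, np.float64(-0.15)), (5, np.float64(-0.12)), (10, np.float64(-0.1)), (15, np.float64(-0.07)), (20, np.float64(-0.03)), (25, np.float64(0.0)), (30, np.float64(0.04)), (35, np.float64(0.08)), (45, np.float64(0.09))]
30 0.29 [(0, np.float64(-0.16)), (5, np.float64(-0.13)), (10, np.float64(-0.11)), (15, np.float64(-0.08)), (20, np.float64(-0.04)), (25, np.float64(-0.01)), (30, np.float64(0.03)), (35, np.float64(0.07)), (45, np.float64(0.09))]
60 0.275 [(0, np.float64(-0.08)), (5, np.float64(-0.06)), (10, np.float64(-0.04)), (15, np.float64(-0.01)), (20, np.float64(0.02)), (25, np.float64(0.06)), (30, np.float64(0.09)), (35, np.float64(0.09)), (45, np.float64(0.09))]
60 0.29 [(0, np.float64(-0.1)), (5, np.float64(-0.08)), (10, np.float64(-0.06)), (15, np.float64(-0.03)), (20, np.float64(0.0)), (25, np.float64(0.04)), (30, np.float64(0.08)), (35, np.float64(0.09)), (45, np.float64(0.09))]
92.7 0.275 [(0, np.float64(0.09)), (5, np.float64(0.09)), (10, np.float64(0.09)), (15, np.float64(0.09)), (20, np.float64(0.09)), (25, np.float64(0.09)), (30, np.float64(0.09)), (35, np.float64(0.09)), (45, np.float64(0.09))]
92.7 0.29 [(0, np.float64(0.07)), (5, np.float64(0.08)), (10, np.float64(0.09)), (15, np.float64(0.09)), (20, np.float64(0.09)), (25, np.float64(0.09)), (30, np.float64(0.09)), (35, np.float64(0.09)), (45, np.float64(0.09))]
40.8167
```

```bash
cat >> h.py <<'E'
PPSI=np.pi/2+CYAW
def pour_pose(lx,ly,lz,th,psi=PPSI):
    B,T=basket_tool(psi,np.radians(th)); xy=CH+R.from_euler('z',CYAW).apply([lx,ly,0])[:2]
    return tcp_from(B,T,LIP,[*xy,lz]),T.as_rotvec()
E
python3 - <<'E'
from h import *
for a in ((.0,.10,.30,0),(.0,.05,.29,0),(0,.04,.29,10),(0,.03,.285,20),(0,.03,.27,30),(0,.03,.265,38),(0,.03,.265,45),(0,.03,.265,52)):
    p,o=pour_pose(*a); q=ctrl.solve_ik(p,o); print(a,p.round(3),None if q is None else np.round(q,2))
E
```

```text
(0.0, 0.1, 0.3, 0) [0.69  0.29  0.421] None
(0.0, 0.05, 0.29, 0) [0.692 0.24  0.411] None
(0, 0.04, 0.29, 10) [0.693 0.207 0.438] None
(0, 0.03, 0.285, 20) [0.695 0.169 0.455] None
(0, 0.03, 0.27, 30) [0.697 0.138 0.457] [-0.04  0.77  0.15  0.65  2.17 -1.27]
(0, 0.03, 0.265, 38) [0.698 0.111 0.462] [-0.12  0.75  0.21  0.8   2.14 -1.27]
(0, 0.03, 0.265, 45) [0.699 0.086 0.467] [-0.19  0.75  0.23  0.94  2.13 -1.27]
(0, 0.03, 0.265, 52) [0.7   0.061 0.47 ] [-0.25  0.76  0.26  1.08  2.11 -1.27]
```

```bash
python3 - <<'E'
from h import *
g=np.array([.4373,.3663]); B,T=basket_tool(BYAW,0); o=T.as_rotvec()
ctrl.move_gripper(.6)
ctrl.move_ptp([*g,.23],o); print(ctrl.movel([*g,.138],o,max_speed=.12,threshold=8))
ctrl.move_gripper(0,70); print(ctrl.state()["grip_width"])
ctrl.movel([*g,.18],o,max_speed=.08)
s=ctrl.state(); print(s["contact_force"].round(2),s["moment"].round(2),s["t"])
c=cam("scene"); pic(c,"s7",200,80,400,250)
E
```

```text
False
0.14778901419996007
[ 0.96 -0.76 -4.75] [ 0.11 -0.2  -0.01] 43.9083
```

View pics/s7.png

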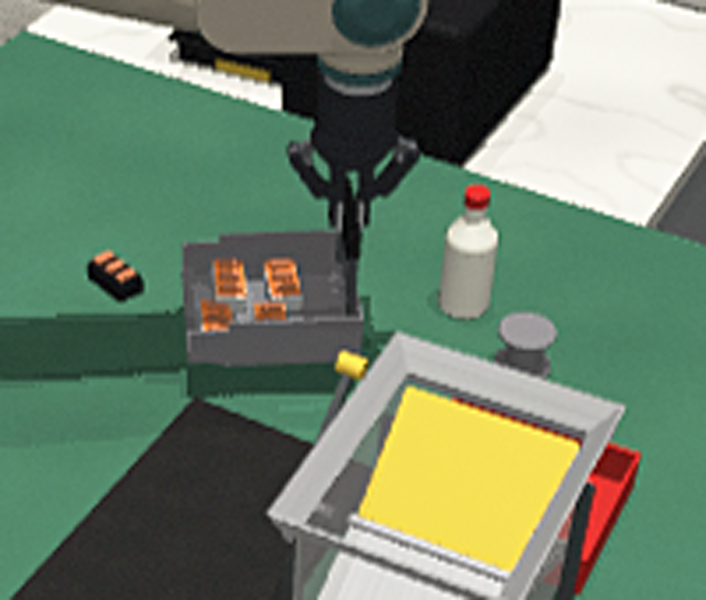

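The basket is held level by its handle with all four inside. I'll carry it to the hopper edge.

```bash
python3 - <<'E'
from h import *
g=np.array([.4373,.3663]); B,T=basket_tool(BYAW,0); o=T.as_rotvec()
ctrl.movel([*g,.41],o,max_speed=.15)
pp=lambda *a: pour_pose(*a,psi=CYAW)
p,o2=pp(-.21,0,.285,0); p1=np.array([.5,.2,p[2]])
print(p)
ctrl.movel(p,o2,max_speed=.12)
for a in ((-.17,0,.282,0),(-.12,0,.28,10)):
    ctrl.movel(*pp(*a),max_speed=.08)
print(ctrl.state()["t"])
c=cam("scene"); pic(c,"s8",200,60,430,250); c=cam("top"); pic(c,"t8",180,60,340,200)
for a in ((-.09,0,.28,15),(-.05,0,.28,20),(-.02,0,.28,25),(.015,0,.275,30)): print(ctrl.solve_ik(*pp(*a)))
E
```

```text
[0.65704969 0.02318578 0.406     ]
50.4333
[-0.0192472   0.61592385  0.35028546  0.0181961   1.91407994 -0.05787109]
[-0.01884485  0.64515192  0.2999321   0.02339978  1.84806732 -0.05547802]
[-0.01944125  0.61535882  0.34166308  0.02851406  1.74901293 -0.0551759 ]
[-0.01954014  0.59566492  0.38578816  0.03332571  1.63746265 -0.05542583]
```

View pics/s8.png

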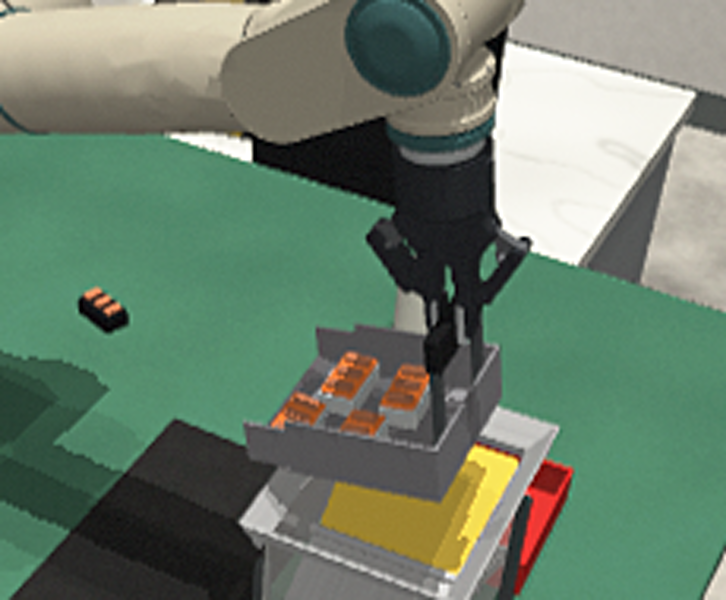

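View pics/t8.png

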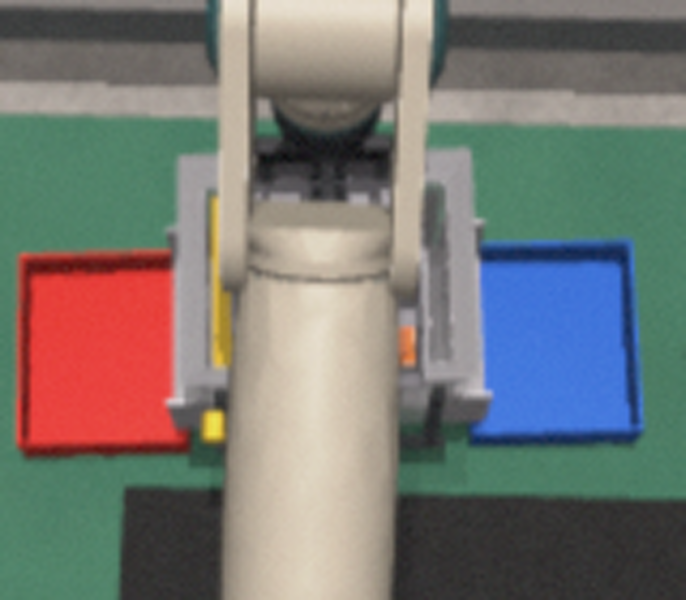

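The modules haven't shifted and the lip is coming over the hopper. Now I'll bring it over the middle at 30 degrees and tip slowly.

```bash
python3 - <<'E'
from h import *
pp=lambda *a: pour_pose(*a,psi=CYAW)
for a in ((-.09,0,.28,15),(-.05,0,.278,20),(-.02,0,.275,25),(.015,0,.27,29),(.03,0,.262,32)):
    ctrl.movel(*pp(*a),max_speed=.08)
c=cam("scene"); pic(c,"s9",230,60,430,250)
for a in ((.03,0,.262,36),(.03,0,.262,40),(.03,0,.262,45)):
    ctrl.movel(*pp(*a),max_speed=.04)
ctrl.dwell(.6)
c=cam("scene"); pic(c,"s10",230,60,430,330); print(ctrl.state()["t"],ctrl.state()["contact_force"])
E
```

```text
54.7583 [-0.06628033 -0.22246656 -2.84323026]
```

View pics/s9.png

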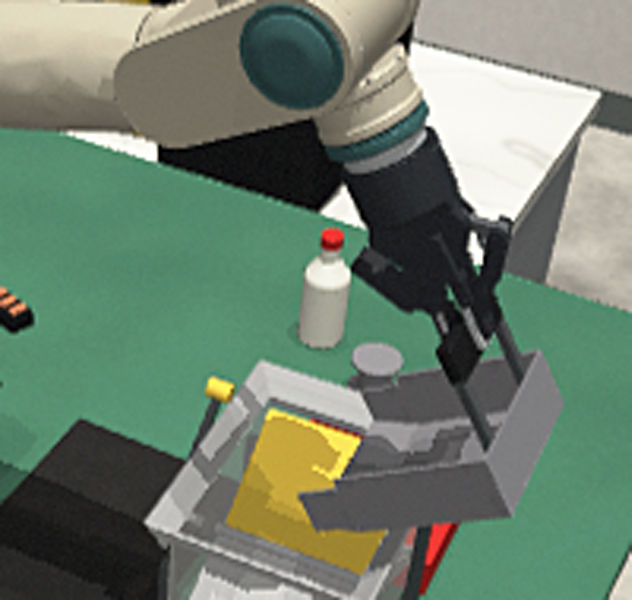

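View pics/s10.png

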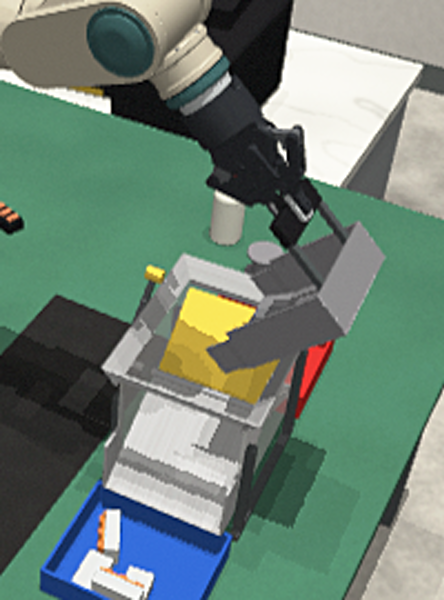

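```bash
python3 - <<'E'
from h import *
c=cam("scene"); pic(c,"s11",230,250,350,350); pic(c,"s12",290,150,420,250)
c=cam("top"); pic(c,"t11",200,60,340,180)
E
```

```text
(no output)
```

View pics/s11.png

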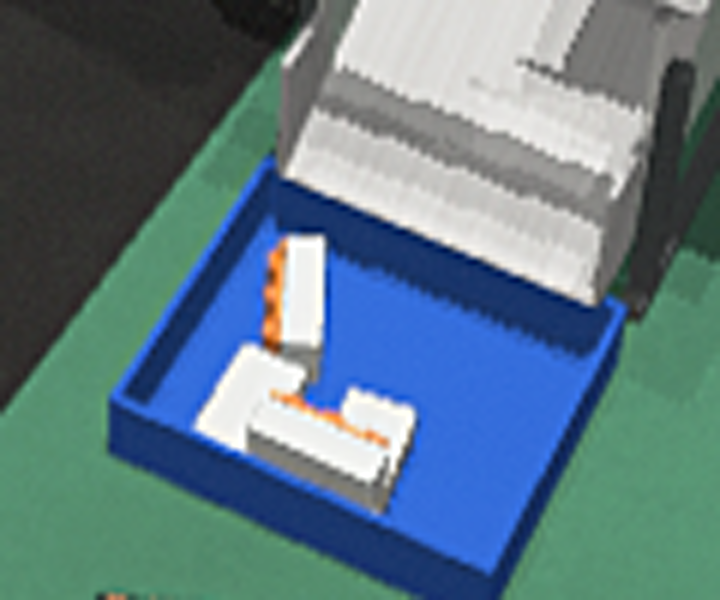

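View pics/s12.png

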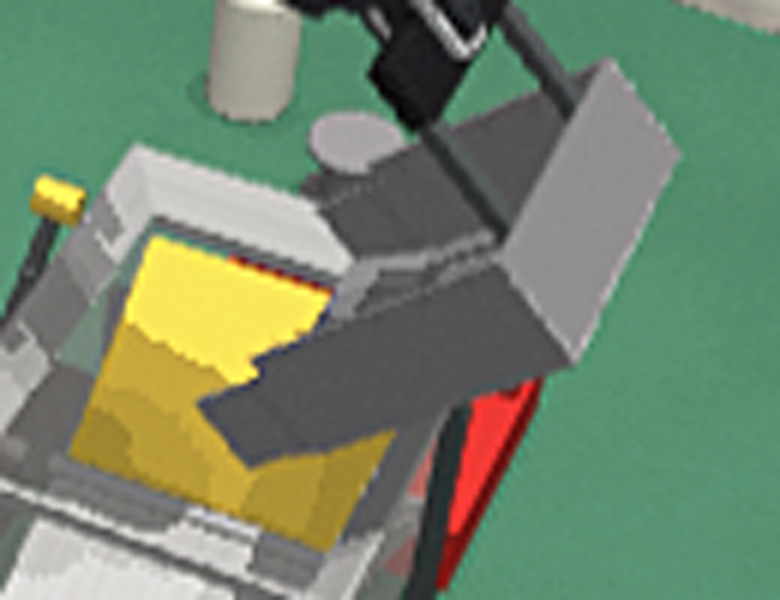

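View pics/t11.png

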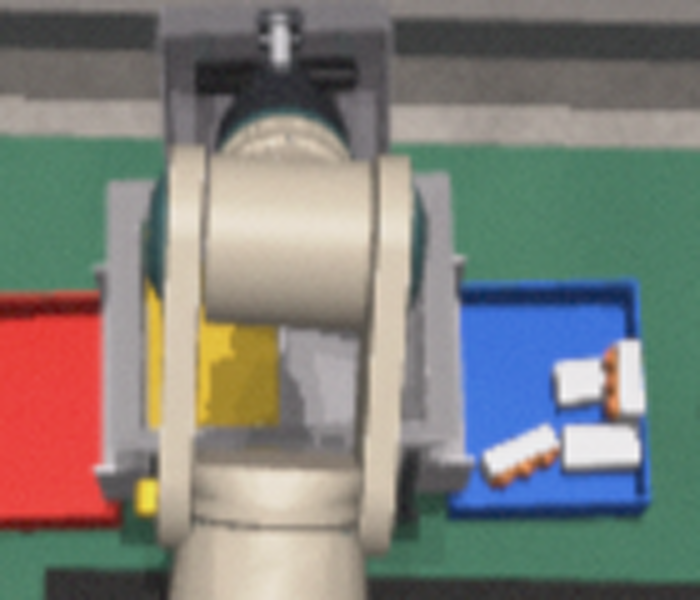

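All four modules are in the blue tray, with nothing in red, and the flap is still over. I'll back out level and carry the empty basket to the hook.

```bash
python3 - <<'E'
from h import *
pp=lambda *a: pour_pose(*a,psi=CYAW)
for a in ((.03,0,.272,52),(.0,0,.29,38),(-.05,0,.295,22),(-.14,0,.30,5),(-.21,0,.30,0)):
    ctrl.movel(*pp(*a),max_speed=.12)
s=ctrl.state(); print(s["t"],s["contact_force"].round(2))
c=cam("scene"); pic(c,"s13",200,60,430,250)
d=np.array([-.627,.779,0])
B,T=basket_tool(HYAW,0)
def hk(out,dz,th=0):
    B,T=basket_tool(HYAW,np.radians(th)); return tcp_from(B,T,[.055,0,.110],SEAT+d*out+[0,0,dz]),T.as_rotvec()
for a in ((.12,.17,0),(.12,.027,0),(-.024,.027,0),(-.024,.002,0),(-.024,.004,12)): print(a,hk(*a)[0].round(3),ctrl.solve_ik(*hk(*a)))
E
```

```text
57.5917 [-0.22  0.76 -1.87]
(0.12, 0.17, 0) [ 0.414 -0.293  0.418] [-6.88280889e-01  3.27134666e-02  1.09404757e+00 -4.44089210e-16
  2.01483162e+00  2.04807145e-01]
(0.12, 0.027, 0) [ 0.414 -0.293  0.275] [-6.88280889e-01 -4.10613633e-03  1.41512150e+00 -4.44089210e-16
  1.73057729e+00  2.04807145e-01]
(-0.024, 0.027, 0) [ 0.504 -0.405  0.275] [-7.33617485e-01  4.01326502e-01  9.54420271e-01 -4.44089210e-16
  1.78584588e+00  1.59470550e-01]
(-0.024, 0.002, 0) [ 0.504 -0.405  0.25 ] [-7.33617485e-01  4.02913641e-01  1.00167765e+00 -4.44089210e-16
  1.73700136e+00  1.59470550e-01]
(-0.024, 0.004, 12) [ 0.5   -0.4    0.251] [-0.71751286  0.23400377  1.21581398 -0.0364574   1.48552043  0.17492085]
```

View pics/s13.png

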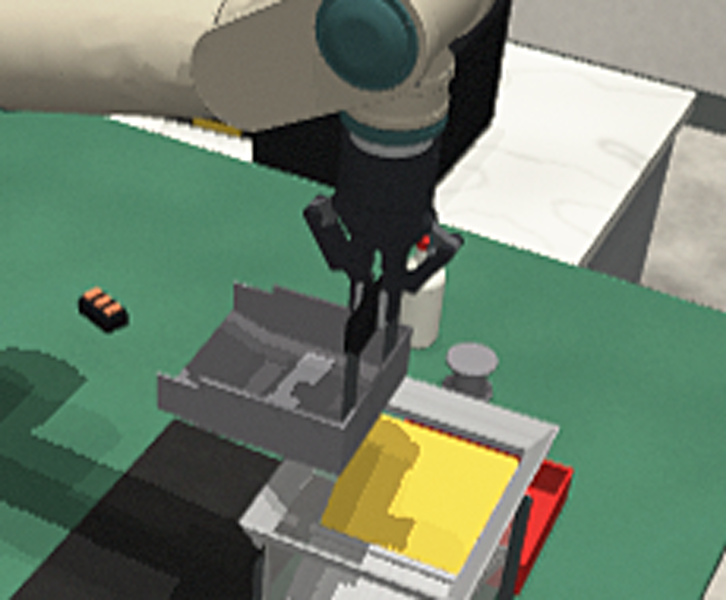

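The basket is empty and level at (290,370). On to the hook.

```bash
cat >> h.py <<'E'
HD=np.array([-.627,.779,0])
def hk(out,dz,th=0):
    B,T=basket_tool(HYAW,np.radians(th)); return tcp_from(B,T,[.055,0,.110],SEAT+HD*out+[0,0,dz]),T.as_rotvec()
E
python3 - <<'E'
from h import *
ctrl.movel(*hk(.12,.17),max_speed=.2)
ctrl.movel(*hk(.12,.027),max_speed=.12)
ctrl.movel(*hk(.055,.027),max_speed=.1)
print(ctrl.state()["t"],ctrl.state()["contact_force"].round(2))
for n in("scene","top"):
    c=cam(n); P=cloud(c); x,y,z=P[...,0],P[...,1],P[...,2]
    m=(z>0.20)&(z<0.29)&(y<-0.25)&(y>-0.6)&(x>0.36)&(x<0.6)
    v,u=np.nonzero(m); pic(c,"h_"+n,max(u.min()-50,0),max(v.min()-50,0),u.max()+50,v.max()+40)
    print(n,u.min(),v.min(),[np.round(proj(c,SEAT+k),1) for k in([0,0,0],HD*.02,-HD*.105)])
E
```

```text
61.925 [ 0.13  0.61 -1.73]
scene 155 248 [array([177.3, 284.8]), array([177.2, 278.4]), array([178.1, 321.1])]
top 355 181 [array([371.4, 183.3]), array([367.1, 186.7]), array([393.9, 165.7])]
```

View pics/h_scene.png

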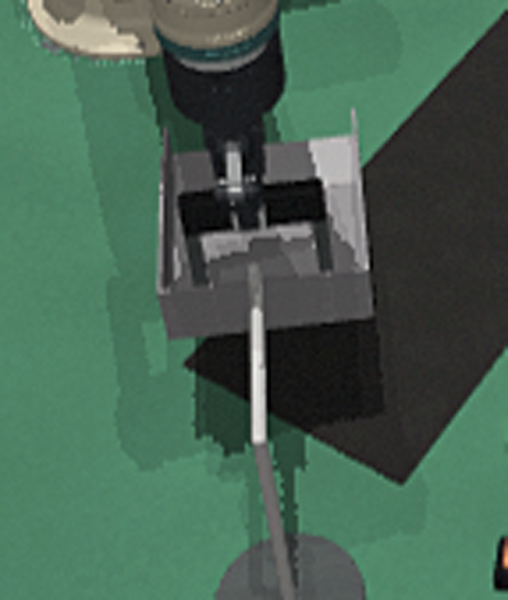

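View pics/h_top.png

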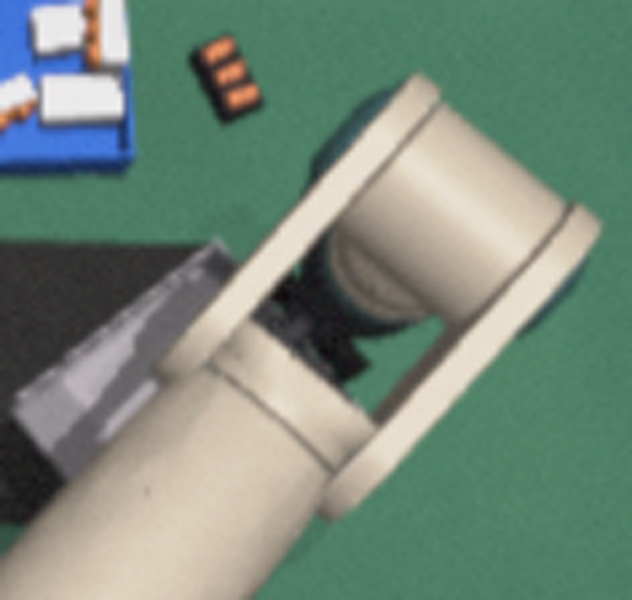

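The scene crop shows the rod tip at (255,270) in line with the middle of the handle window, which spans 205 to 320. I'll thread it on with a force guard.

```bash
python3 - <<'E'
from h import *
h=ctrl.movel(*hk(-.024,.027),max_speed=.08,threshold=5); print("in",h,ctrl.state()["contact_force"].round(2))
if not h:
    h=ctrl.movel(*hk(-.024,.012,12),max_speed=.06,threshold=5); print("tilt",h)
    h=ctrl.movel(*hk(-.024,-.004,12),max_speed=.03,threshold=2.5); s=ctrl.state(); print("down",h,s["ee_pos"].round(4),hk(-.024,.0,12)[0].round(4),s["contact_force"].round(2))
c=cam("scene"); pic(c,"h2",110,180,250,330); print(ctrl.state()["t"])
E
```

```text
in False [-1.24 -0.49 -1.75]
tilt False
down True [ 0.5007 -0.4007  0.2486] [ 0.5004 -0.4002  0.2474] [0.51 0.39 4.21]
64.05
```

View pics/h2.png

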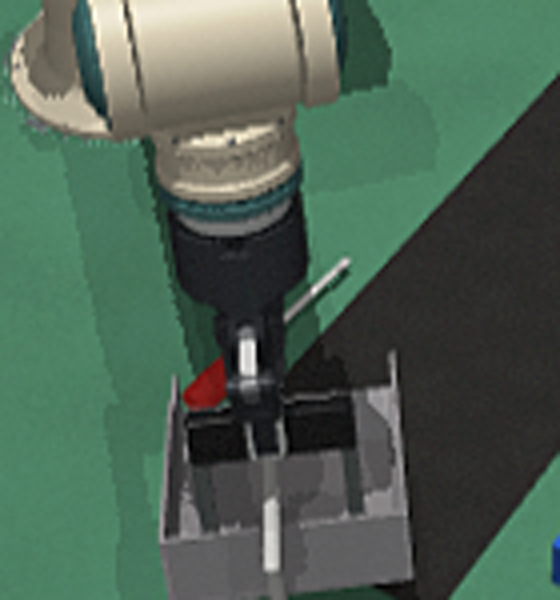

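The handle rests on the rod, with contact within 1 to 2 mm of the seat height. I'll release in small steps.

```bash
python3 - <<'E'
from h import *
p=ctrl.state()["ee_pos"]; ctrl.movel(p+[0,0,.001],max_speed=.02)
for w in np.arange(.16,.52,.03):
    ctrl.move_gripper(float(w)); ctrl.dwell(.05)
ctrl.dwell(.5); s=ctrl.state(); print(s["contact_force"].round(2),s["t"],s["grip_width"])
c=cam("scene"); pic(c,"h3",110,180,250,330)
E
```

```text
[ 0.53 -0.34  0.61] 68.0083 0.49504989904277663
```

View pics/h3.png

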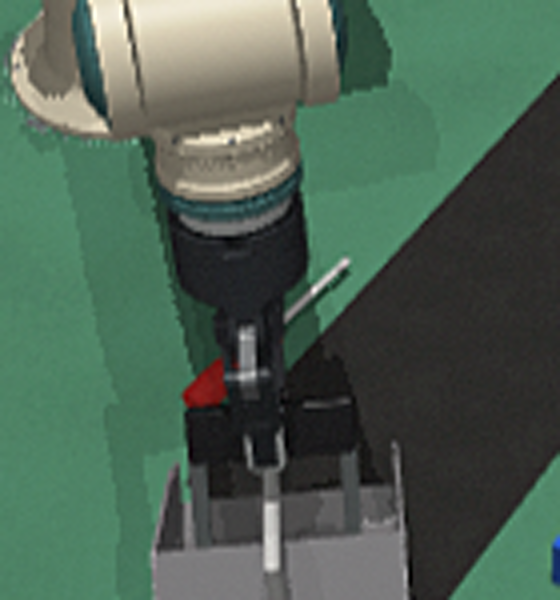

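The basket now hangs tilted on the rod, and the residual tool force is about 0.6 N. I'll withdraw upwards with a guard.

```bash
python3 - <<'E'
from h import *
s=ctrl.state(); tz=R.from_rotvec(s["tool_rot"]).as_matrix()[:,2]; p=s["ee_pos"]
h=ctrl.movel(p-tz*.03,max_speed=.03,threshold=1.5); print(h,ctrl.state()["ee_pos"]-p,ctrl.state()["contact_force"].round(2))
if not h:
    h=ctrl.movel(p-tz*.10,max_speed=.08,threshold=5); print(h)
c=cam("scene"); pic(c,"h4",110,160,250,330)
E
```

```text
False [-0.00391308  0.00485755  0.02898323] [ 0.46 -0.3   0.02]
False
```

View pics/h4.png

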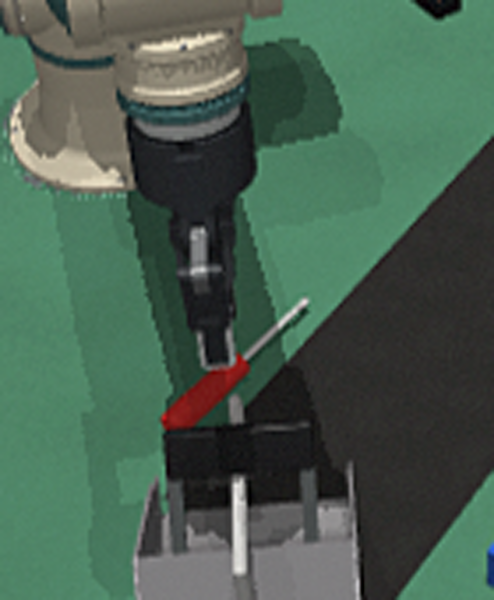

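Clear. I'll move the arm away and do the final checks.

```bash
python3 - <<'E'
from h import *
ctrl.move_ptp([.33,.0,.42],down(best_yaw([.33,.0,.42],-np.pi/2))); ctrl.dwell(1.0)
c=cam("scene"); pic(c,"f_s"); c2=cam("top"); pic(c2,"f_t",190,60,420,250)
P=cloud(c)
for n,cc in(("scene",c),("top",c2)):
    P=cloud(cc); x,y,z=P[...,0],P[...,1],P[...,2]; dark=cc["color"].max(-1)<60
    m=(z>0.225)&(z<0.27)&(abs(x-SEAT[0])<.09)&(abs(y-SEAT[1])<.09)&dark
    if m.sum(): q=P[m]; print(n,"handle",m.sum(),q.mean(0).round(3),q[:,2].max().round(3),"along rod",((q-SEAT)@HD).mean().round(3), "dist",np.linalg.norm(q.mean(0)-SEAT).round(3))
    k=cv2.inRange(cv2.cvtColor(cc["color"],cv2.COLOR_BGR2HSV),(23,120,90),(32,255,255))>0
    m=k&(x>.54)&(x<.60)&(abs(y)<.2)&(z>.15); q=P[m]; print("knob",m.sum(),np.median(q,0).round(3) if m.sum() else None)
    # tray contents: not blue, in tray
    hsv=cv2.cvtColor(cc["color"],cv2.COLOR_BGR2HSV); m=(x>.62)&(x<.8)&(y<-.13)&(y>-.27)&(z>.01)&~cv2.inRange(hsv,(95,80,30),(130,255,255)).astype(bool)
    q=P[m]; print("tray",m.sum(),q.min(0).round(3),q.max(0).round(3))
s=ctrl.state(); print(s["t"],s["contact_force"].round(2))
E
```

```text
scene handle 586 [ 0.506 -0.405  0.242] 0.257 along rod -0.025 dist 0.033
knob 40 [0.567 0.113 0.22 ]
tray 717 [ 0.638 -0.269  0.01 ] [ 0.749 -0.14   0.071]
top handle 137 [ 0.502 -0.396  0.25 ] 0.267 along rod -0.016 dist 0.035
knob 37 [0.567 0.12  0.219]
tray 473 [ 0.641 -0.267  0.012] [ 0.768 -0.137  0.074]
72.9417 [ 0.2  -0.98 -0.43]
```

View pics/f_s.png

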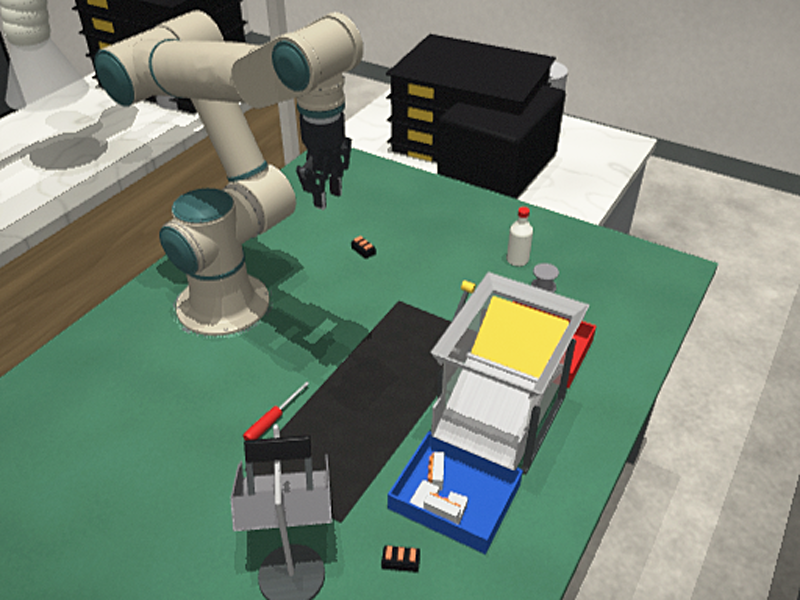

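View pics/f_t.png

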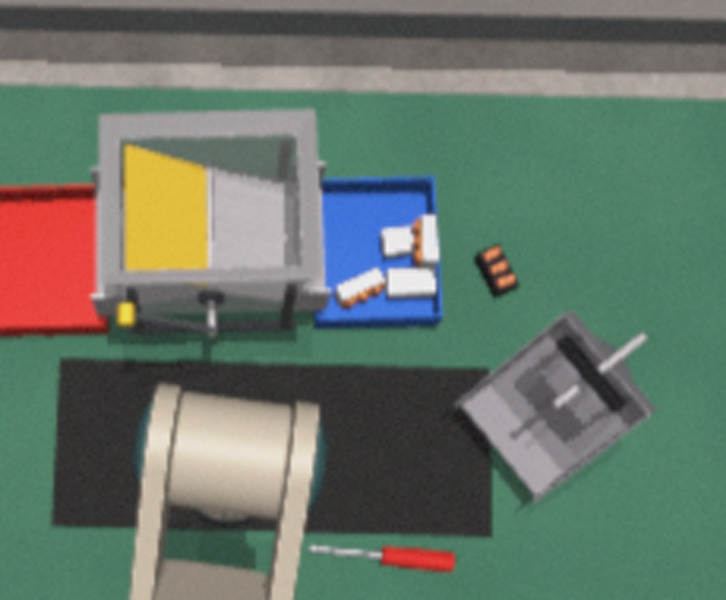

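```bash
python3 -c "
from station import ctrl
ctrl.finish_job(); print(ctrl.state()['t'])"
```

```text
the job is handed in; nothing more can be done
the job is handed in; nothing more can be done
```

The job is handed in at about 73 s of robot time. I swung the lever over to open the way to blue, put all four modules in the basket, tipped it into the hopper, and hung the empty basket on the hook. No verdict was reported.

**Last checks, both cameras:**
- **Modules:** all four are in the blue tray. One lies partly on another, its highest point about 72 mm up, so by my estimate its middle is about 55 mm up, under the 70 mm limit. It had not moved since the pour.
- **Trays and bystanders:** no module was seen in the red tray. The bottle, spool and screwdriver looked unmoved in the pictures; I did not measure them.
- **Basket:** it hangs by its handle about 33–35 mm from the seat, within the 45 mm limit. The two cameras disagree by about 9 mm on where it sits along the rod.
- **Flap:** the lever knob is about where the stop should put it, and the lever was left as set.
- **Robot:** it stands clear of everything.

**What did not go as planned:**
- **First module:** while I was lowering it, the gripper met the top of the handle, so the module dropped about 6 cm into the basket. The basket did not move.
- **Pour timing:** the modules may have begun to slide at around 30 degrees of tip, earlier than I intended. I did not see the moment they left the basket, so I could not confirm that step 2 (basket tipped) was registered before they reached the tray.

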